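# Put the bench's own jewellery tools back on their silhouettes

## Robot

A 6-joint arm with a two-finger parallel gripper is mounted at the origin on the work surface. World frame = base frame: x ahead of the robot, y to its left, z up, the work surface at z = 0. Lengths are in m, angles in rad, forces in N, time in s.
With the tool pointing down it reaches from about 0.3 to 0.875 m from the base axis. Payload 6.4 kg.
Tool frame: the origin (TCP) lies at the very end of the fingers, on their centre line; the grasp point (between the pads) lies 19 mm behind it; z points along the fingers, y is the direction in which the jaws open and shut (so a half turn about z gives the same grasp; the last joint's range is limited). The gripper opens to 85 mm and grips with 20 to 120 N. Pads are 22 mm wide; open, the fingers measure 114 mm over their backs; the gripper's body (76 mm by 85 mm) begins 54 mm behind the grasp point. The pads swing forward as they close: fully open they stand 13 mm farther back than shut.
Start: joints at [0.906, 0.181, 1.607, -0, 1.354, -0.206], TCP at [0.255, 0.516, 0.231] pointing down, gripper open.
Joint ranges: [-2.99, 2.99], [-0.89, 2.07], [0.3, 2.58], [-1.14, 4.28], [0, 2.63], [-3.12, 3.12]. Speed limits (rad/s): [2.57, 2.57, 3.01, 3.14, 3.14, 3.14].

## Interface

Orientations are given as a unit quaternion [w, x, y, z].
In Python, from bench import telemetry, imaging, ctrl gives the robot as it stands.
- The arm moves only by the shell command python3 -m pendant 'ROWS' [OPENING]. ROWS is JSON, a list that holds one entry, the list of rows, each a list of 6 numbers: the shift along the tool's x, y, z in units of 200 mm (1.0 is 200 mm), then the turn, a rotation vector about the tool's x, y, z in units of pi rad (1.0 is pi rad). In form: [[[tx, ty, tz, rx, ry, rz], ...]]. A call has 1 to 12 rows; each row shifts and turns the pose as measured when the row begins, along the tool's axes as they then stand; what a row does not reach is not made up. A row lasts 1/8 s, in which the tool goes at most 62.5 mm and 10.7 degrees, less where a joint would pass 70% of its speed; a pose out of reach is approached as far as the arm can. A call with a number of a shift or a turn outside -1 to 1 is refused whole. A call with a gripper value outside its range is refused whole. OPENING is the closure, from 0 (fully open) to 1 (shut), set as the call begins (- or left out, the last holds). The fingers move at their own pace and stop on an object; the grip force is fixed at half the most. Time passes only in rows, so rows that do not move let the fingers close. It gives the time, the measured TCP pose, the force and the opening at its end, in the units of the state.
- telemetry.get_obs(): the state, without advancing time (a new reading comes with each control period).
- imaging.camera(name): name is "side" or "top"; returns a dict with "pixels" (384x512x3 uint8, blue, green, red), "vfov" (degrees; the focal length in pixels is half the picture's height over the tangent of half this angle, whatever the lens; pixels are square), "cx", "cy" (the principal point, pixels), "distortion" ([k1, k2, p1, p2, k3] as OpenCV has them; the pictures are not rectified), "R" (3x3) and "t" (3): a world point X has camera coordinates R X + t. Camera axes: x right, y down, z forward; pixel columns grow to the right and rows downward; lengths in m; the calibration is good to about 2 mm. A picture is of the moment at which its call begins. There is no depth.
- ctrl.hand_in(): hands the job in, once; it reports no verdict.
The state is a dict: "time_s": time; "q": joint angles; "dq": joint speeds; "joint_efforts": joint torques, N m; "eef_pos": TCP position; "eef_rot": TCP orientation; "wrist_force": force on the tool from outside, world axes, zero at the start; "torque": the same for the moment, N m; "opening": opening from 0.0 (shut) to 1.0 (fully open).
Only numpy, scipy, OpenCV 4.12 (cv2) and the standard library are available. Lean on these libraries where they do the work, as an engineer would, in place of code of your own. Each camera call takes 0.05 s, during which the arm holds its last target.

## Task

Tidy the jeweller's bench: put the four blue-handled tools back in the wooden tool tray, each lying flat on its own yellow silhouette and pointing the same way as it. Leave the red-handled pliers and cutters where they lie: they belong to the neighbouring bench.

Things in the scene. Friction and masses are not known exactly. Their poses are not given: they have to be found in the camera images.
- blue_pliers: mm: flat-nose pliers, closed, lying flat: steel head, straight square jaws, two bowed blue handles. Origin: underside, below the pivot. x to the jaw tips (42 ahead; handles end 90 behind), z up. Grip at the pivot: flat steel sides 18 apart (y), from 15 behind to 13 ahead, 11 high. Handles 48 over both, 11 thick. 90 g.
- blue_cutters: mm: side cutters, closed, lying flat: short pointed arrowhead steel jaws, two bowed blue handles. Origin: underside, below the pivot. x to the tip (27 ahead; handles end 90 behind), z up. Grip at the pivot: flat steel sides 18 apart (y), from 15 behind to 9 ahead, 11 high. Jaws 26 wide, handles 48 over both, 11 thick. 85 g.
- blue_burnisher: mm: burnisher lying flat: blue octagonal handle 17 across flats, 82 long, brass ferrule, thin round steel blade; 130 overall. Origin: underside of the handle, 62 from its butt, 20 from its ferrule end. x to the blade tip (65 ahead), z up. Grip at the origin across the handle: flat upright sides 17 apart (y), handle 17 high. 50 g.
- blue_clamp: mm: hand ring clamp lying flat: two blue plastic halves bound by a steel band, dark leather-capped jaws at one end, a light wooden wedge out of the other. Origin: underside, below the band's middle. x to the jaws (56 ahead; wedge ends 75 behind), z up. Grip at the band: 25 wide (y), 14 long (x), 16 high; halves 23 wide there and at the jaws, 31 at the wedge. 60 g.
- red_pliers: mm: flat-nose pliers, closed, lying flat: steel head, straight square jaws, two bowed red handles. The neighbour's: leave it. Origin: underside, below the pivot. x to the jaw tips (42 ahead; handles end 90 behind), z up. Grip at the pivot: flat steel sides 18 apart (y), from 15 behind to 13 ahead, 11 high. Handles 48 over both, 11 thick. 90 g.
- red_cutters: mm: side cutters, closed, lying flat: short pointed arrowhead steel jaws, two bowed red handles. The neighbour's: leave it. Origin: underside, below the pivot. x to the tip (27 ahead; handles end 90 behind), z up. Grip at the pivot: flat steel sides 18 apart (y), from 15 behind to 9 ahead, 11 high. Jaws 26 wide, handles 48 over both, 11 thick. 85 g.
- place_pliers: mm: fixed black foam insert, 150 (x) by 67 (y), with the yellow silhouette of the flat-nose pliers; four lie side by side, shuffled, in a fixed wooden tray, foam and frame 20 above the bench. Origin: on the foam's top, middle of its handle-end edge. x along the silhouette to the working end, z up. Put the flat-nose pliers with origin at x = 100, y = 0, z = 0 here, its x along this x.
- place_cutters: mm: fixed black foam insert, 150 (x) by 67 (y), with the yellow silhouette of the side cutters; four lie side by side, shuffled, in a fixed wooden tray, foam and frame 20 above the bench. Origin: on the foam's top, middle of its handle-end edge. x along the silhouette to the working end, z up. Put the side cutters with origin at x = 100, y = 0, z = 0 here, its x along this x.
- place_burnisher: mm: fixed black foam insert, 150 (x) by 67 (y), with the yellow silhouette of the burnisher; four lie side by side, shuffled, in a fixed wooden tray, foam and frame 20 above the bench. Origin: on the foam's top, middle of its handle-end edge. x along the silhouette to the working end, z up. Put the burnisher with origin at x = 80, y = 0, z = 0 here, its x along this x.
- place_clamp: mm: fixed black foam insert, 150 (x) by 67 (y), with the yellow silhouette of the ring clamp; four lie side by side, shuffled, in a fixed wooden tray, foam and frame 20 above the bench. Origin: on the foam's top, middle of its handle-end edge. x along the silhouette to the working end, z up. Put the ring clamp with origin at x = 85, y = 0, z = 0 here, its x along this x.
Things that resemble listed ones, but are neither listed nor needed, are in the scene too. Leave any green, turquoise or white look-alike of the blue_pliers alone.

How it is judged:
By the outcome, as a careful person would: the job done as asked, in the order asked, and still so for the second after the job is handed in, with the robot touching nothing.
It also fails if it takes over 99 s, if anything falls off the work surface, if the arm or the gripper's body presses on something with over 40 N, if the wrist force passes 120 N, or if a joint passes its speed limit or range.

## Working session

There is one attempt and no reset: what is moved stays moved. The work goes in short steps, Python scripts to look and compute and a shell command to move; the robot and the scene stay as the last step left them, time stands still between calls to the robot, and variables do not carry over. Pictures are saved under pics/ and viewed, and the job is handed in when it is done.

```bash
ls; mkdir -p pics; python3 - <<'E'
from bench import telemetry, imaging, ctrl
import cv2
print(telemetry.get_obs())
for n in("top","side"):
    c=imaging.camera(n); cv2.imwrite(f"pics/{n}0.png",cv2.resize(c["pixels"],None,fx=1.5,fy=1.5,interpolation=cv2.INTER_CUBIC))
    print({k:v for k,v in c.items() if k!="pixels"})
E
```

```text
pics
{'time_s': 0.0, 'q': array([ 9.05696020e-01,  1.81519744e-01,  1.60799743e+00, -1.37785951e-05,
        1.35380897e+00, -2.06340875e-01]), 'dq': array([ 0.00029851,  0.00100325,  0.00024766,  0.00138597,  0.00052837,
       -0.00068098]), 'joint_efforts': array([-2.99887950e-03, -4.44877982e+01, -3.51329684e+01, -6.48012738e-04,
        9.47565684e-03, -1.50923131e-05]), 'eef_pos': array([0.25429381, 0.51510035, 0.23040124]), 'eef_rot': array([-3.59722926e-04,  2.27371995e-01,  9.73807591e-01, -7.88599034e-04]), 'wrist_force': array([ 0.1349767 ,  0.87320142, -0.20415101]), 'torque': array([-0.00284595, -0.00274617, -0.01911287]), 'opening': 1.0023557235803553}
{'vfov': 52.57803396757025, 'cx': 250.9551078238246, 'cy': 193.8440915737633, 'distortion': array([-0.00358364,  0.        ,  0.        ,  0.        ,  0.        ]), 'R': array([[-0.01626723, -0.99968819,  0.01894447],
       [-0.99556942,  0.01443945, -0.0929141 ],
       [ 0.09261158, -0.02037199, -0.99549389]]), 't': array([0.05128785, 0.51048141, 1.18698165])}
{'vfov': 45.3505834996697, 'cx': 253.86515941042097, 'cy': 195.21380609624228, 'distortion': array([-0.17486387,  0.        ,  0.        ,  0.        ,  0.        ]), 'R': array([[ 0.81816447, -0.57460174,  0.02096985],
       [-0.36466741, -0.54674941, -0.75371265],
       [ 0.44454986,  0.60901389, -0.65686947]]), 't': array([-0.40033982,  0.238882  ,  1.07396002])}
```

View pics/top0.png

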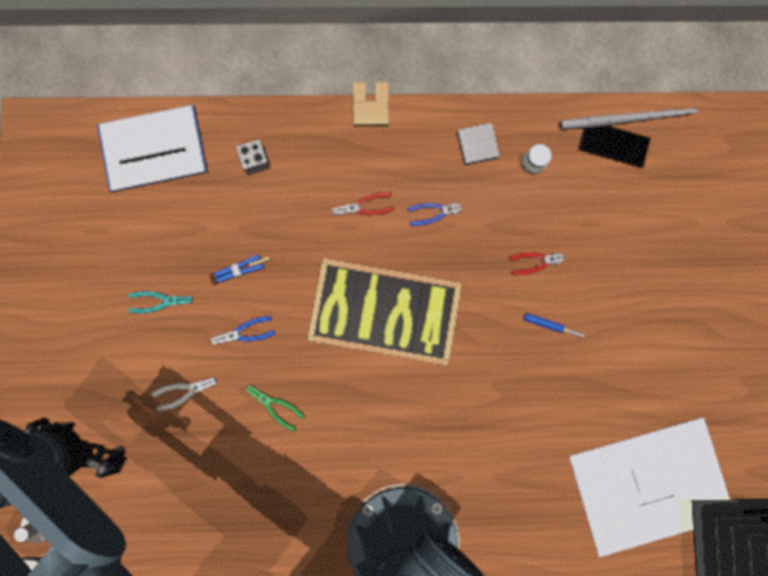

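View pics/side0.png

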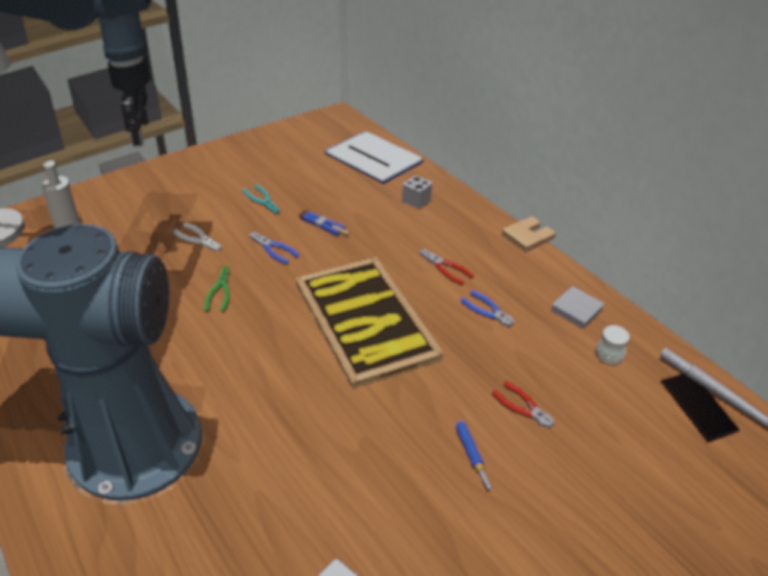

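The top picture (768x576 scale) shows these blue tools: pliers at (243,331), cutters at (435,213), burnisher at (552,325) and clamp at (238,270). The pliers decoys are turquoise (160,301), white (185,393) and green (275,407). The red pliers are at (363,205) and the red cutters at (537,262). In the tray, left to right, the silhouettes are pliers, burnisher, cutters and clamp. I'll confirm with enlarged crops.

```bash
cat > h.py <<'E'
import numpy as np, cv2
from bench import telemetry, imaging, ctrl
def K(c):
    f=c["pixels"].shape[0]/2/np.tan(np.radians(c["vfov"])/2)
    return np.array([[f,0,c["cx"]],[0,f,c["cy"]],[0,0,1]])
def unproj(c,uv,z):
    p=cv2.undistortPoints(np.array(uv,float).reshape(-1,1,2),K(c),c["distortion"]).reshape(-1,2)
    d=np.c_[p,np.ones(len(p))]@c["R"]; o=-c["R"].T@c["t"]
    return o+d*((z-o[2])/d[:,2])[:,None]
def proj(c,X):
    return cv2.projectPoints(np.array(X,float).reshape(-1,1,3),cv2.Rodrigues(c["R"])[0],c["t"],K(c),c["distortion"])[0].reshape(-1,2)
E
python3 - <<'E'
from h import *
c=imaging.camera("top");im=c["pixels"]
def crop(x0,y0,w,h,s):return cv2.resize(im[y0:y0+h,x0:x0+w],None,fx=s,fy=s,interpolation=cv2.INTER_CUBIC)
# tile 2x2 : each 66x50 px, x6 => 396x300
a=crop(130,195,66,49,6);b=crop(257,117,66,49,6);d=crop(340,193,66,49,6);e=crop(130,155,66,49,6)
cv2.imwrite("pics/tools.png",np.vstack([np.hstack([a,b]),np.hstack([d,e])]))
cv2.imwrite("pics/tray.png",crop(200,168,112,80,7))
np.save("top0.npy",im)
E
```

```text
(no output)
```

View pics/tools.png

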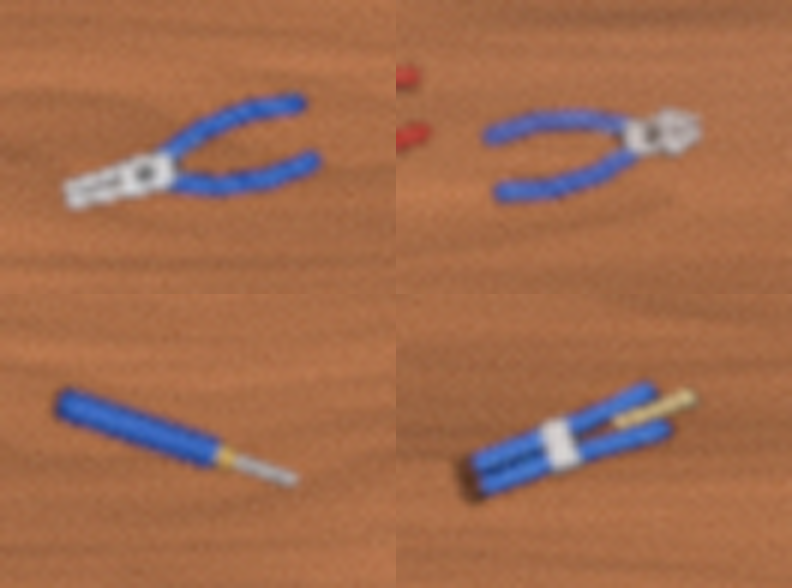

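View pics/tray.png

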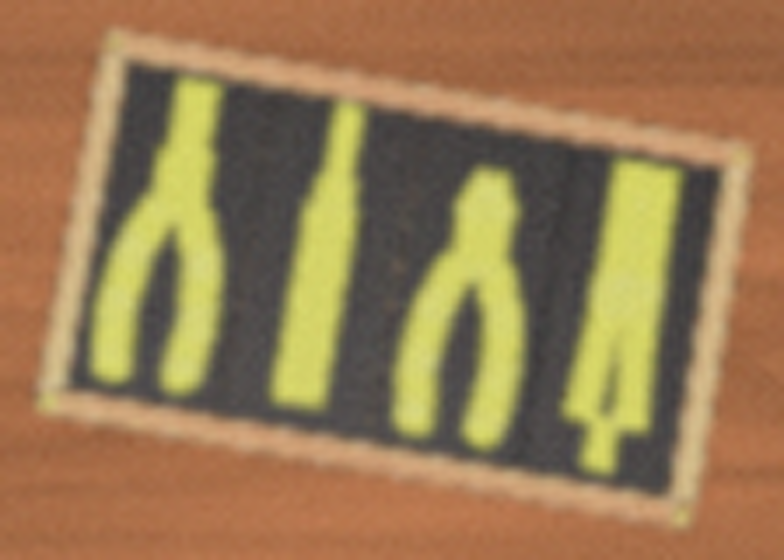

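Crops confirm it: upper left is the flat-nose pliers (square jaws, blue), upper right the blue cutters (arrowhead), lower left the burnisher and lower right the clamp. All four silhouettes point up the picture (about +x). Next I measure the poses.

```bash
cat > fit.py <<'E'
from h import *
from scipy.optimize import least_squares, minimize
from scipy.ndimage import gaussian_filter
def box(x0,x1,y0,y1,z): return [(x0,y0,z),(x1,y0,z),(x1,y1,z),(x0,y1,z)]
def rigid(p,M):
    x,y,a=p; R=np.array([[np.cos(a),-np.sin(a),0],[np.sin(a),np.cos(a),0],[0,0,1]])
    return np.asarray(M,float)@R.T+[x,y,0]
def ptfit(obs,p0):
    # obs: list of (cam, uv, modelpt)
    def f(p): return np.concatenate([(proj(c,rigid(p,[m]))[0]-uv) for c,uv,m in obs])
    r=least_squares(f,p0,loss="soft_l1"); return r.x,r.fun.reshape(-1,2)
E
python3 - <<'E'
from h import *
c=imaging.camera("side");im=c["pixels"];np.save("side0.npy",im)
def crop(x0,y0,w,h,s):return cv2.resize(im[y0:y0+h,x0:x0+w],None,fx=s,fy=s,interpolation=cv2.INTER_CUBIC)
a=crop(150,140,66,49,6);b=crop(291,182,66,49,6);d=crop(285,278,66,49,6);e=crop(185,122,66,49,6)
cv2.imwrite("pics/tools_s.png",np.vstack([np.hstack([a,b]),np.hstack([d,e])]))
cv2.imwrite("pics/tray_s.png",crop(190,168,112,90,6.5))
E
```

```text
(no output)
```

View pics/tools_s.png

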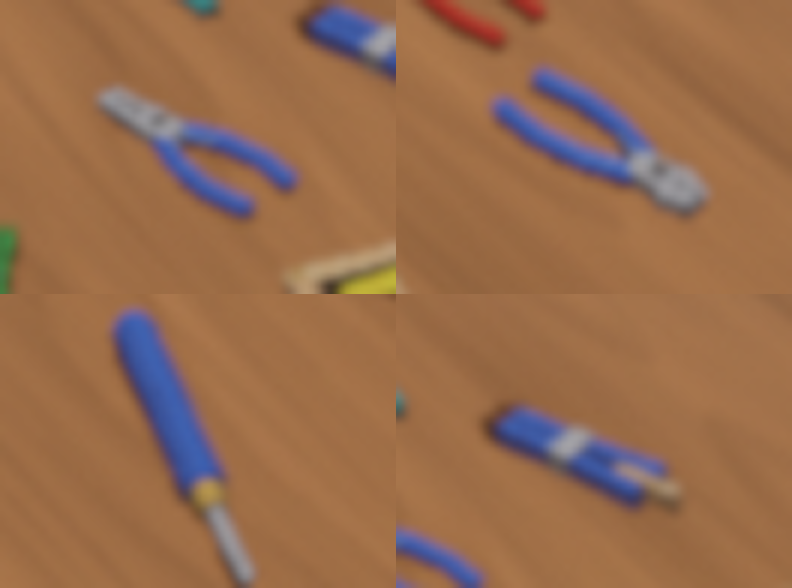

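View pics/tray_s.png

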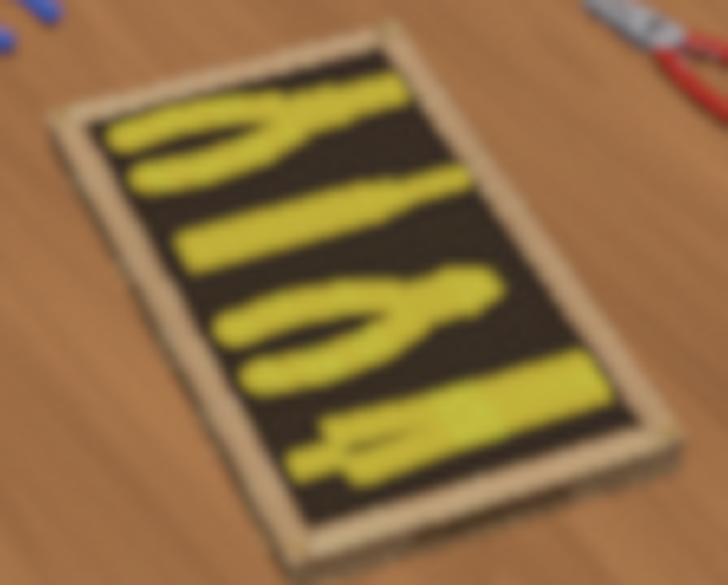

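```bash
cat > meas.py <<'E'
from fit import *
T=imaging.camera("top");S=imaging.camera("side")
def pt(cam,uv,off,s,m): return (cam,(np.array(uv)+.5)/s-.5+np.array(off),np.array(m)/1000)
m=lambda l:l
tt=lambda uv,M:pt(T,uv,(200,168),7,M); ts=lambda uv,M:pt(S,uv,(190,168),6.5,M)
def show(n,obs,p0):
    p,r=ptfit(obs,p0); print(n,np.round(p[:2]*1000,1),"yaw",np.round(np.degrees(p[2]),1),"res px",np.round(r,1).tolist()); return p
C=[(150,134,20),(150,-134,20),(0,-134,20),(0,134,20)]
tray=show("tray",[tt(u,M) for u,M in zip([(128,66),(722,167),(675,493),(70,390)],C)]+[ts(u,M) for u,M in zip([(385,52),(637,432),(310,526),(93,122)],C)],[.4,0,0])
def q(name,to,so,tops,sides,p0):
    return show(name,[pt(T,np.array(u),to,6,M) for u,M in tops]+[pt(S,np.array(u),so,6,M) for u,M in sides],p0)
P={}
P['pliers']=q("pliers",(130,195),(150,140),[((67,196),(42,0,5)),((145,173),(0,0,11)),((312,131),(-90,0,6))],[((103,100),(42,0,5)),((160,121),(0,0,11)),((274,198),(-90,0,6))],[.4,.3,1.8])
P['cutters']=q("cutters",(257-66,117),(291-66,182),[((703,128),(27,0,5)),((652,135),(0,0,11)),((490,165),(-90,0,6))],[((700,197),(27,0,5)),((655,168),(0,0,11)),((519,92),(-90,0,6))],[.6,-.1,-1.4])
P['burnisher']=q("burnisher",(340,193-49),(285,278-49),[((60,402),(-62,0,10)),((218,453),(20,0,10)),((298,482),(65,0,8.5))],[((127,325),(-62,0,10)),((205,484),(20,0,10)),((248,580),(65,0,8.5))],[.4,-.3,-2])
P['clamp']=q("clamp",(130-66,155-49),(185-66,122-49),[((468,480),(56,0,8)),((561,444),(0,0,16)),((694,398),(-75,0,8))],[((492,420),(56,0,8)),((572,441),(0,0,16)),((680,494),(-75,0,8))],[.5,.3,1.8])
names=['pliers','burnisher','cutters','clamp'];xo={'pliers':100,'cutters':100,'burnisher':80,'clamp':85}
G={}
for i,n in enumerate(names):
    g=rigid(tray,[[xo[n]/1000,.1005-.067*i,.02]])[0]; G[n]=np.array([g[0],g[1],tray[2]]); print("goal",n,np.round(g[:2]*1000,1))
import json; json.dump({'P':{k:list(v) for k,v in P.items()},'G':{k:list(v) for k,v in G.items()},'tray':list(tray)},open('m.json','w'))
# overlay
dims={'pliers':[(-90,42,-9,9)],'cutters':[(-90,27,-9,9)],'burnisher':[(-62,20,-8.5,8.5),(20,65,-2,2)],'clamp':[(-75,56,-12.5,12.5),(-7,7,-12.5,12.5)]}
for cam,nm,(x0,y0,w,h) in((T,'T',(130,105,270,150)),(S,'S',(140,110,230,230))):
    s=800//w; s=min(s,600//h); im=cv2.resize(cam["pixels"][y0:y0+h,x0:x0+w],None,fx=s,fy=s,interpolation=cv2.INTER_CUBIC)
    def poly(p,M,col):
        u=(proj(cam,rigid(p,np.array(M)/1000))+.5)*1.0; u=(u-[x0,y0])*s; cv2.polylines(im,[np.round(u).astype(int)],True,col,1)
    for n in names:
        for b in dims[n]:
            poly(P[n],box(*b,8),(0,255,0)); poly(G[n],box(*b,20),(0,0,255))
    poly(tray,C,(255,255,0))
    cv2.imwrite(f"pics/ov{nm}.png",im)
E
python3 meas.py
```

```text
tray [396.6  40.6] yaw -11.1 res px [[0.9, -1.2], [0.3, -0.4], [-1.0, 0.4], [0.3, -0.2], [-0.3, -0.8], [1.2, -1.1], [-0.7, 0.9], [-1.9, 0.6]]
pliers [424.4 347.2] yaw 104.4 res px [[0.3, -0.2], [-0.1, -0.0], [0.5, -0.6], [0.1, -0.2], [-1.0, -0.0], [-0.4, -0.1]]
cutters [ 687.3 -115.1] yaw -80.5 res px [[-0.2, -0.3], [0.3, -0.5], [-0.4, -0.2], [-0.0, 2.1], [0.3, 0.7], [-1.3, -0.5]]
burnisher [ 434.6 -327.6] yaw -108.6 res px [[0.6, 0.2], [-0.8, -0.4], [-0.7, -0.9], [0.1, 0.1], [-0.3, 0.4], [-0.1, 0.6]]
clamp [562.1 336.8] yaw 110.4 res px [[-0.9, 0.4], [-0.1, -0.4], [0.7, -0.9], [0.1, 0.0], [-0.4, 0.2], [-0.2, 1.1]]
goal pliers [514.1 120. ]
goal burnisher [481.6  58.1]
goal cutters [488.3 -11.5]
goal clamp [460.7 -74.4]
```

View pics/ovT.png

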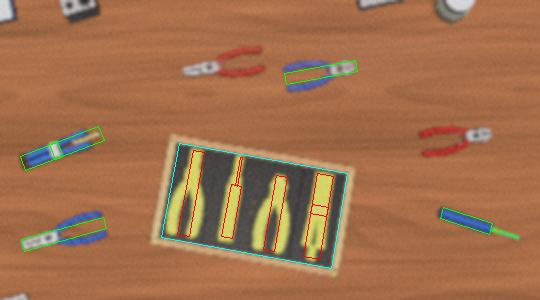

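View pics/ovS.png

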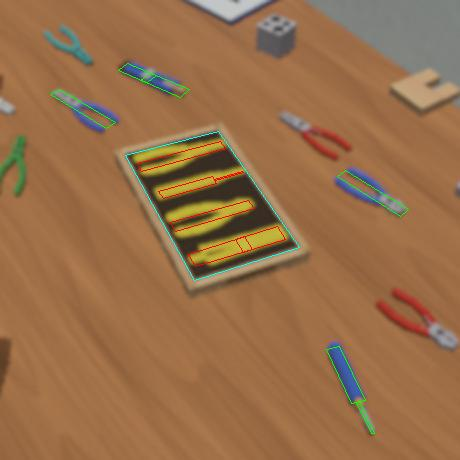

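```bash
cat > tray.py <<'E'
from meas import *
yy=[100.5,33.5,-33.5,-100.5]
xs=[(142,10),(145,18),(127,10),(141,10)]
top=[((197,78),(146,390)),((351,101),(299,406)),((492,167),(448,448)),((649,164),(598,474))]
sid=[((409,84),(120,160)),((472,175),(185,253)),((504,284),(227,362)),((600,376),(287,470))]
o=[]
for i in range(4):
    for j in range(2):
        o.append(tt(top[i][j],(xs[i][j],yy[i],20))); o.append(ts(sid[i][j],(xs[i][j],yy[i],20)))
print('----');t2=show("sil",o,list(tray))
show("silT",o[::2],list(tray));show("silS",o[1::2],list(tray))
for i,n in enumerate(names):
    g=rigid(t2,[[xo[n]/1000,yy[i]/1000,.02]])[0]; G[n]=np.array([g[0],g[1],t2[2]]);print(n,g)
json.dump({'P':{k:list(v) for k,v in P.items()},'G':{k:list(v) for k,v in G.items()},'tray':list(t2)},open('m.json','w'))
E
python3 tray.py | sed -n '/----/,$p'
```

```text
----
sil [396.6  41.7] yaw -11.2 res px [[0.9, 1.5], [-2.0, 1.3], [0.3, -1.5], [0.8, 0.6], [0.1, 1.1], [-1.5, 0.6], [0.2, -2.5], [1.5, -0.1], [0.0, 1.2], [-2.4, 0.0], [-0.3, -2.0], [1.0, -0.7], [-0.6, 1.1], [-2.0, 0.2], [-0.4, -1.8], [1.1, -0.6]]
silT [395.2  41.1] yaw -10.6 res px [[0.6, 2.1], [0.4, -0.7], [-0.2, 1.6], [0.3, -1.9], [-0.2, 1.4], [-0.1, -1.7], [-0.8, 1.1], [-0.2, -1.8]]
silS [397.8  42.4] yaw -12.1 res px [[-1.1, 1.3], [1.6, 0.2], [-0.9, 0.7], [2.0, -0.4], [-2.1, 0.2], [1.1, -0.9], [-2.0, 0.5], [0.9, -0.8]]
pliers [0.51428259 0.12079514 0.02      ]
burnisher [0.4815977  0.05898334 0.02      ]
cutters [ 0.48814447 -0.01063088  0.02      ]
clamp [ 0.46036354 -0.07341798  0.02      ]
```

```bash
cat > go.py <<'E'
import sys
from h import *
from scipy.spatial.transform import Rotation as Ro
def plan(x,y,z,ang):
    o=telemetry.get_obs(); q=o["eef_rot"]; R=Ro.from_quat([q[1],q[2],q[3],q[0]])
    yt=np.array([np.cos(np.radians(ang)),np.sin(np.radians(ang)),0]); zt=np.array([0,0,-1.]); xt=np.cross(yt,zt)
    Rt=Ro.from_matrix(np.c_[xt,yt,zt])
    r=(R.inv()*Rt).as_rotvec()/np.pi
    d=np.array([x,y,z])-o["eef_pos"]
    ry=R.as_matrix()[:,1]
    print("t",round(o["time_s"],2),"pos",np.round(o["eef_pos"]*1000,1),"jaw",round(np.degrees(np.arctan2(ry[1],ry[0])),1),"q1,q6",np.round(np.degrees(o["q"][[0,5]]),0),"F",np.round(o["wrist_force"],1),"open",round(o["opening"],2))
    print("turn",np.round(r,4),"rows",round(np.linalg.norm(r)/.0594,1))
    print("shift now",np.round(R.inv().apply(d)/.2,4)," after turn",np.round(Rt.inv().apply(d)/.2,4),"mm",np.round(d*1000,1),"rows",round(np.abs(d).max()/.0625,1))
plan(*map(float,sys.argv[1:5]))
E
python3 go.py 0.4244 0.3472 0.10 14.4
```

```text
t 0.4 pos [254.6 515.5 231.2] jaw 63.7 q1,q6 [ 52. -12.] F [ 0.1  1.5 -0.3] open 1.0
turn [-1.00e-04  0.00e+00  2.74e-01] rows 4.6
shift now [-1.1339 -0.3784  0.6559]  after turn [-1.0262  0.613   0.6559] mm [ 169.8 -168.3 -131.2] rows 2.7
```

```bash
python3 -m pendant '[[[0,0,0,0,0,0.055],[0,0,0,0,0,0.055],[0,0,0,0,0,0.055],[0,0,0,0,0,0.055],[0,0,0,0,0,0.055],[-0.17,0.1,0.11,0,0,0],[-0.17,0.1,0.11,0,0,0],[-0.17,0.1,0.11,0,0,0],[-0.17,0.1,0.11,0,0,0],[-0.17,0.1,0.11,0,0,0],[-0.17,0.1,0.11,0,0,0]]]' 0.4; python3 go.py 0.4244 0.3472 0.10 14.4
```

```text
time_s: 1.78
eef_pos: [0.4209, 0.3418, 0.0986]
eef_rot: [0.0, 0.624, 0.782, 0.004]
wrist_force: [0.2, 0.9, 0.2]
opening: 0.598
t 1.77 pos [420.9 341.8  98.6] jaw 12.9 q1,q6 [26. 14.] F [0.2 0.9 0.2] open 0.6
turn [ 0.0022 -0.0014 -0.0086] rows 0.2
shift now [ 0.0223  0.0232 -0.0066]  after turn [ 0.0216  0.0237 -0.0068] mm [3.5 5.4 1.4] rows 0.1
```

```bash
python3 -m pendant '[[[0.022,0.024,-0.007,0.002,-0.001,-0.009],[0,0,0.15,0,0,0],[0,0,0,0,0,0]]]'; python3 go.py 0.4244 0.3472 0.003 14.4
python3 - <<'E'
from h import *
T=imaging.camera("top");S=imaging.camera("side")
a=cv2.resize(T["pixels"][170:250,120:220],None,fx=4,fy=4,interpolation=cv2.INTER_CUBIC)
b=cv2.resize(S["pixels"][115:195,135:235],None,fx=4,fy=4,interpolation=cv2.INTER_CUBIC)
cv2.imwrite("pics/p1.png",np.hstack([a,b]))
E
```

```text
time_s: 2.15
eef_pos: [0.4259, 0.346, 0.069]
eef_rot: [-0.001, 0.613, 0.79, -0.0]
wrist_force: [-0.3, -0.3, -0.1]
opening: 0.599
t 2.15 pos [425.9 346.   69. ] jaw 14.3 q1,q6 [27. 12.] F [-0.3 -0.3 -0.1] open 0.6
turn [-0.0005 -0.0003 -0.0004] rows 0.0
shift now [ 0.0076 -0.0051  0.33  ]  after turn [ 0.0079 -0.0056  0.33  ] mm [ -1.5   1.2 -66. ] rows 1.1
```

View pics/p1.png

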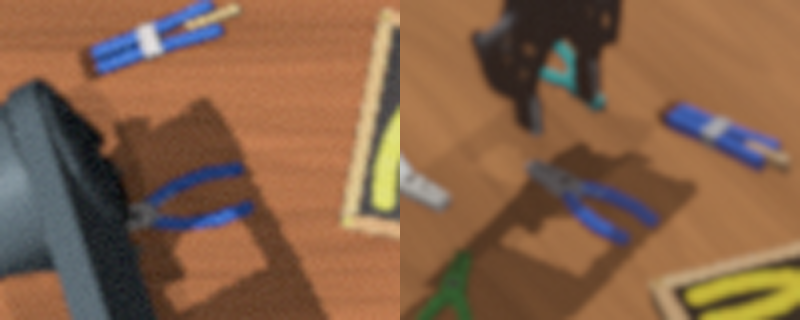

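The picture shows the open gripper (side crop fingers at (530,125) and (600,100)) above the pliers head at (553,182). Descending.

```bash
python3 -m pendant '[[[0.008,-0.006,0.1,0,0,0],[0,0,0.1,0,0,0],[0,0,0.08,0,0,0],[0,0,0.05,0,0,0],[0,0,0,0,0,0]]]'; python3 go.py 0.4244 0.3472 0.003 14.4
```

```text
time_s: 2.88
eef_pos: [0.431, 0.3539, 0.0114]
eef_rot: [0.003, 0.612, 0.791, 0.008]
wrist_force: [0.1, -0.9, -0.0]
opening: 0.597
t 2.88 pos [431.  353.9  11.4] jaw 14.6 q1,q6 [27. 12.] F [ 0.1 -0.9 -0. ] open 0.6
turn [ 0.0053 -0.0017  0.001 ] rows 0.1
shift now [-0.0243 -0.0412  0.0412]  after turn [-0.0242 -0.0405  0.042 ] mm [-6.6 -6.7 -8.4] rows 0.1
```

```bash
python3 -m pendant '[[[-0.024,-0.041,0.02,0.005,-0.002,0],[0,0,0,0,0,0]]]'; python3 go.py 0.4244 0.3472 0.003 14.4
```

```text
time_s: 3.12
eef_pos: [0.4244, 0.3471, 0.0079]
eef_rot: [0.001, 0.612, 0.791, -0.0]
wrist_force: [0.0, -0.3, 0.8]
opening: 0.6
t 3.12 pos [424.4 347.1   7.9] jaw 14.6 q1,q6 [27. 12.] F [ 0.  -0.3  0.8] open 0.6
turn [0.0003 0.0004 0.001 ] rows 0.0
shift now [0.0007 0.0001 0.0246]  after turn [0.0006 0.0001 0.0246] mm [-0.   0.1 -4.9] rows 0.1
```

```bash
for i in 1 2 3; do python3 go.py 0.4244 0.3472 0.003 14.4|head -1;done
```

```text
t 3.12 pos [424.4 347.1   7.9] jaw 14.6 q1,q6 [27. 12.] F [ 0.  -0.3  0.8] open 0.6
t 3.12 pos [424.4 347.1   7.9] jaw 14.6 q1,q6 [27. 12.] F [ 0.  -0.3  0.8] open 0.6
t 3.12 pos [424.4 347.1   7.9] jaw 14.6 q1,q6 [27. 12.] F [ 0.  -0.3  0.8] open 0.6
```

```bash
python3 -m pendant '[[[0,0,0.024,0,0,0],[0,0,0,0,0,0]]]'; python3 go.py 0.4244 0.3472 0.003 14.4; python3 -m pendant '[[[0,0,0,0,0,0],[0,0,0,0,0,0],[0,0,0,0,0,0],[0,0,0,0,0,0]]]' 1; python3 go.py 0.4244 0.3472 0.003 14.4
```

```text
time_s: 3.38
eef_pos: [0.4249, 0.3472, 0.0034]
eef_rot: [0.001, 0.612, 0.791, 0.001]
wrist_force: [0.6, -0.5, 0.0]
opening: 0.599
t 3.38 pos [424.9 347.2   3.4] jaw 14.6 q1,q6 [27. 12.] F [ 0.6 -0.5  0. ] open 0.6
turn [0.0007 0.0004 0.001 ] rows 0.0
shift now [ 0.0008 -0.0023  0.0018]  after turn [ 0.0008 -0.0023  0.0018] mm [-0.5  0.  -0.4] rows 0.0
time_s: 3.88
eef_pos: [0.4252, 0.3471, 0.0038]
eef_rot: [0.001, 0.612, 0.791, 0.001]
wrist_force: [0.4, -0.1, 0.2]
opening: 0.202
t 3.88 pos [425.2 347.1   3.8] jaw 14.6 q1,q6 [27. 12.] F [ 0.4 -0.1  0.2] open 0.2
turn [0.0008 0.0004 0.001 ] rows 0.0
shift now [ 0.0013 -0.0037  0.0041]  after turn [ 0.0013 -0.0037  0.0041] mm [-0.8  0.1 -0.8] rows 0.0
```

```bash
python3 -m pendant '[[[0,0,-0.1,0,0,0],[0,0,-0.15,0,0,0],[0,0,-0.25,0,0,0],[0,0,0,0,0,0]]]'; python3 go.py 0.5143 0.1208 0.1 -101.2
cat > look.py <<'E'
import sys
from h import *
x,y,z=map(float,sys.argv[1:4]); o=[]
for n in("top","side"):
    c=imaging.camera(n); u=np.round(proj(c,[x,y,z])[0]).astype(int); u=np.clip(u,[50,40],[461,343])
    o.append(cv2.resize(c["pixels"][u[1]-40:u[1]+40,u[0]-40:u[0]+40],None,fx=5,fy=5,interpolation=cv2.INTER_CUBIC)); print(n,"crop origin",u-40)
cv2.imwrite(sys.argv[4],np.hstack(o))
E
python3 look.py 0.425 0.347 0.08 pics/p2.png
```

```text
time_s: 4.38
eef_pos: [0.424, 0.347, 0.105]
eef_rot: [0.0, 0.612, 0.791, -0.001]
wrist_force: [0.8, 0.2, -1.5]
opening: 0.202
t 4.38 pos [424. 347. 105.] jaw 14.6 q1,q6 [27. 12.] F [ 0.8  0.2 -1.5] open 0.2
turn [4.000e-04 4.000e-04 6.432e-01] rows 10.8
shift now [-1.2081  0.1525  0.0267]  after turn [0.6626 1.0217 0.0251] mm [  90.3 -226.2   -5. ] rows 3.6
top crop origin [108 183]
side crop origin [134 102]
```

View pics/p2.png

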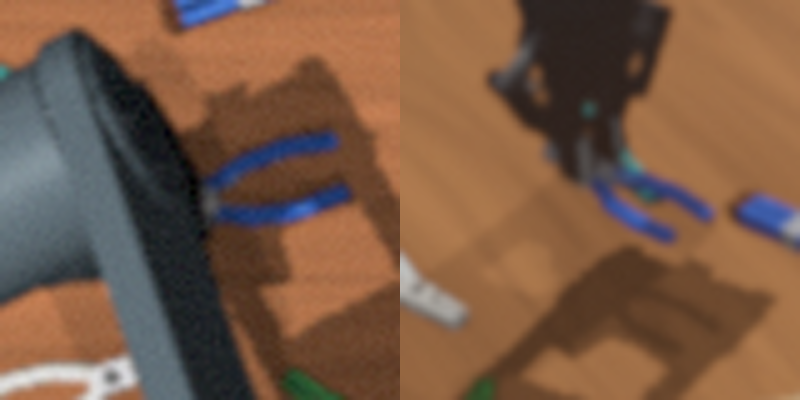

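Lifted: the side crop shows the pliers level in the fingers at (600,170), with handles to (700,215). Now turning and carrying.

```bash
python3 -m pendant '[[[0,0,0,0,0,0.058],[0,0,0,0,0,0.058],[0,0,0,0,0,0.058],[0,0,0,0,0,0.058],[0,0,0,0,0,0.058],[0,0,0,0,0,0.058],[0,0,0,0,0,0.058],[0,0,0,0,0,0.058],[0,0,0,0,0,0.058],[0,0,0,0,0,0.058],[0,0,0,0,0,0.058],[0,0,0,0,0,0]]]';  python3 go.py 0.5143 0.1208 0.1 -101.2
```

```text
time_s: 5.98
eef_pos: [0.404, 0.3367, 0.075]
eef_rot: [0.015, 0.993, -0.117, -0.022]
wrist_force: [0.4, -0.5, -0.6]
opening: 0.201
t 5.97 pos [404.  336.7  75. ] jaw -103.5 q1,q6 [ 27. 130.] F [ 0.4 -0.5 -0.6] open 0.2
turn [ 0.0109  0.013  -0.0127] rows 0.4
shift now [ 0.783   0.9252 -0.124 ]  after turn [ 0.7505  0.9517 -0.1249] mm [ 110.3 -215.9   25. ] rows 3.5
```

```bash
python3 -m pendant '[[[0,0,-0.1,0.011,0.013,-0.013],[0,0,0,0,0,0],[0.18,0.23,0,0,0,0],[0.18,0.23,0,0,0,0],[0.18,0.23,0,0,0,0],[0.17,0.23,0,0,0,0],[0,0,0,0,0,0]]]';  python3 go.py 0.5143 0.1208 0.06 -101.2
```

```text
time_s: 6.85
eef_pos: [0.5105, 0.124, 0.0873]
eef_rot: [0.002, 0.996, -0.087, -0.006]
wrist_force: [-0.7, 0.9, -0.6]
opening: 0.204
t 6.85 pos [510.5 124.   87.3] jaw -100.0 q1,q6 [  1. 101.] F [-0.7  0.9 -0.6] open 0.2
turn [0.0016 0.0036 0.0067] rows 0.1
shift now [0.0232 0.0116 0.1362]  after turn [0.0219 0.0118 0.1364] mm [  3.8  -3.2 -27.3] rows 0.4
```

```bash
python3 -m pendant '[[[0.023,0.012,0.09,0.002,0.004,0.007],[0,0,0.04,0,0,0],[0,0,0,0,0,0]]]';  python3 go.py 0.5143 0.1208 0.04 -101.2;python3 look.py 0.51 0.12 0.04 pics/p3.png
```

```text
time_s: 7.22
eef_pos: [0.5124, 0.1215, 0.0581]
eef_rot: [-0.001, 0.995, -0.097, -0.002]
wrist_force: [-0.3, -0.7, -0.8]
opening: 0.199
t 7.22 pos [512.4 121.5  58.1] jaw -101.2 q1,q6 [  0. 101.] F [-0.3 -0.7 -0.8] open 0.2
turn [-0.0003  0.0015  0.0003] rows 0.0
shift now [0.0106 0.0014 0.0905]  after turn [0.0101 0.0013 0.0906] mm [  1.9  -0.7 -18.1] rows 0.3
top crop origin [186 154]
side crop origin [196 141]
```

View pics/p3.png

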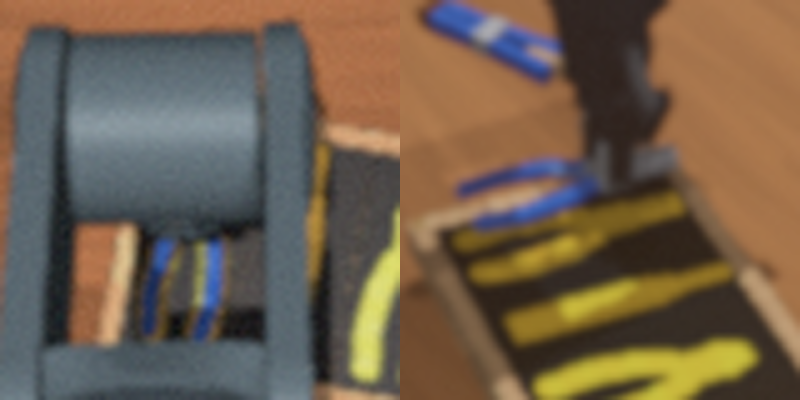

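The pliers hang level over their silhouette (side crop: handles at (460,190)/(480,220), foam silhouette just below). Lowering in settled steps.

```bash
python3 -m pendant '[[[0.01,0.001,0.05,0,0.001,0],[0,0,0.05,0,0,0],[0,0,0,0,0,0]]]';  python3 go.py 0.5143 0.1208 0.0245 -101.2
```

```text
time_s: 7.7
eef_pos: [0.5154, 0.1219, 0.0384]
eef_rot: [-0.001, 0.995, -0.096, 0.001]
wrist_force: [-0.3, -0.2, -1.6]
opening: 0.198
t 7.7 pos [515.4 121.9  38.4] jaw -101.0 q1,q6 [  0. 101.] F [-0.3 -0.2 -1.6] open 0.2
turn [-0.0005 -0.0005  0.0009] rows 0.0
shift now [-0.0043  0.0064  0.0696]  after turn [-0.0042  0.0063  0.0696] mm [ -1.1  -1.1 -13.9] rows 0.2
```

```bash
python3 -m pendant '[[[-0.004,0.006,0.035,0,0,0.001],[0,0,0.03,0,0,0],[0,0,0,0,0,0]]]';  python3 go.py 0.5143 0.1208 0.0245 -101.2
```

```text
time_s: 8.07
eef_pos: [0.5144, 0.1208, 0.0246]
eef_rot: [-0.001, 0.995, -0.098, 0.001]
wrist_force: [0.1, -0.7, -0.6]
opening: 0.2
t 8.07 pos [514.4 120.8  24.6] jaw -101.2 q1,q6 [  0. 101.] F [ 0.1 -0.7 -0.6] open 0.2
turn [-0.0005 -0.0005 -0.0002] rows 0.0
shift now [-0.0004 -0.0001  0.0003]  after turn [-0.0004 -0.0001  0.0003] mm [-0.1  0.  -0.1] rows 0.0
```

Open part-way, rise straight up and check.

```bash
python3 -m pendant '[[[0,0,0,0,0,0],[0,0,0,0,0,0],[0,0,0,0,0,0]]]' 0.55; python3 -m pendant '[[[0,0,-0.05,0,0,0],[0,0,-0.2,0,0,0],[0,0,-0.25,0,0,0],[0,0,-0.1,0,0,0],[0,0,0,0,0,0]]]';python3 look.py 0.5 0.12 0.04 pics/p4.png;  python3 go.py 0.6868 -0.1121 0.12 -170.5
```

```text
time_s: 8.45
eef_pos: [0.5152, 0.1207, 0.0253]
eef_rot: [-0.001, 0.995, -0.098, 0.002]
wrist_force: [-0.3, 0.4, 1.2]
opening: 0.454
time_s: 9.07
eef_pos: [0.5152, 0.1206, 0.1518]
eef_rot: [-0.001, 0.995, -0.098, 0.003]
wrist_force: [-0.1, 0.0, 0.5]
opening: 0.453
top crop origin [186 157]
side crop origin [194 142]
t 9.18 pos [513.9 120.6 149.5] jaw -101.2 q1,q6 [  0. 101.] F [-0.5 -0.1 -0.1] open 0.45
turn [-7.000e-04 -1.000e-04  3.848e-01] rows 6.5
shift now [1.0743 0.9728 0.1477]  after turn [ 1.29   -0.6606  0.1476] mm [ 172.9 -232.7  -29.5] rows 3.7
```

View pics/p4.png

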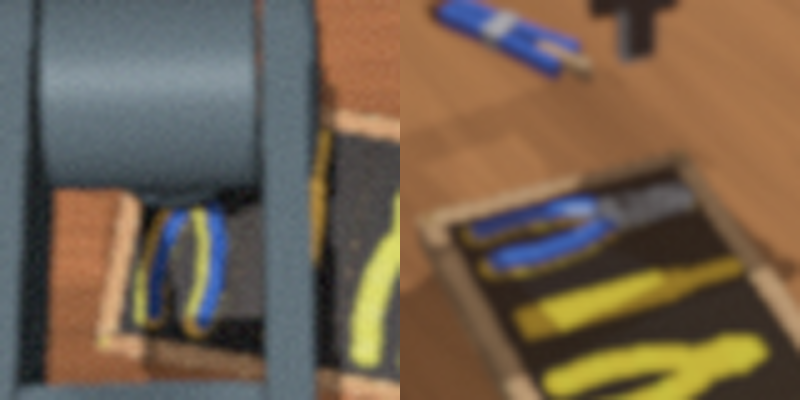

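Pliers lie on their silhouette (side crop (550,225)); I'll recheck once the arm is clear. Next the cutters.

```bash
python3 -m pendant '[[[0,0,0,0,0,0.055],[0,0,0,0,0,0.055],[0,0,0,0,0,0.055],[0,0,0,0,0,0.055],[0,0,0,0,0,0.055],[0,0,0,0,0,0.055],[0,0,0,0,0,0.055],[0,0,0,0,0,0]]]' 0.4; python3 go.py 0.6868 -0.1121 0.12 -170.5
```

```text
time_s: 10.18
eef_pos: [0.5046, 0.1202, 0.1353]
eef_rot: [0.007, 0.75, -0.661, -0.009]
wrist_force: [1.2, 1.1, 0.0]
opening: 0.601
t 10.18 pos [504.6 120.2 135.3] jaw -172.7 q1,q6 [  0. 173.] F [1.2 1.1 0. ] open 0.6
turn [ 0.0072  0.0014 -0.0124] rows 0.2
shift now [ 1.2679 -0.7578  0.0541]  after turn [ 1.2961 -0.7066  0.0765] mm [ 182.2 -232.3  -15.3] rows 3.7
```

```bash
python3 -m pendant '[[[0,0,0,0.007,0.001,-0.012],[0,0,0,0,0,0],[0.21,-0.115,0,0,0,0],[0.21,-0.115,0.0,0,0,0],[0.21,-0.115,0,0,0,0],[0.21,-0.115,0.02,0,0,0],[0.21,-0.115,0.02,0,0,0],[0.21,-0.115,0.02,0,0,0],[0,0,0,0,0,0]]]'; python3 go.py 0.6868 -0.1121 0.06 -170.5
```

```text
time_s: 11.3
eef_pos: [0.687, -0.1097, 0.1142]
eef_rot: [0.003, 0.77, -0.638, -0.006]
wrist_force: [-0.4, -0.6, -0.5]
opening: 0.602
t 11.3 pos [ 687.  -109.7  114.2] jaw -169.3 q1,q6 [-19. 151.] F [-0.4 -0.6 -0.5] open 0.6
turn [0.0035 0.0017 0.0065] rows 0.1
shift now [1.330e-02 1.000e-04 2.712e-01]  after turn [0.0118 0.0029 0.2712] mm [ -0.2  -2.4 -54.2] rows 0.9
```

```bash
python3 -m pendant '[[[0.012,0.002,0.1,0.004,0.002,0.006],[0,0,0.1,0,0,0],[0,0,0.1,0,0,0],[0,0,0.1,0,0,0],[0,0,0,0,0,0]]]'; python3 go.py 0.6868 -0.1121 0.003 -170.5;python3 look.py 0.687 -0.115 0.02 pics/c1.png
```

```text
time_s: 11.92
eef_pos: [0.6847, -0.1093, 0.0281]
eef_rot: [0.0, 0.765, -0.644, -0.002]
wrist_force: [-0.5, 0.3, 0.1]
opening: 0.598
t 11.93 pos [ 684.7 -109.3   28.1] jaw -170.1 q1,q6 [-19. 151.] F [-0.5  0.3  0.1] open 0.6
turn [0.0009 0.0008 0.002 ] rows 0.0
shift now [ 0.016  -0.0083  0.1256]  after turn [ 0.0156 -0.008   0.1257] mm [  2.1  -2.8 -25.1] rows 0.4
top crop origin [260  98]
side crop origin [294 168]
```

View pics/c1.png

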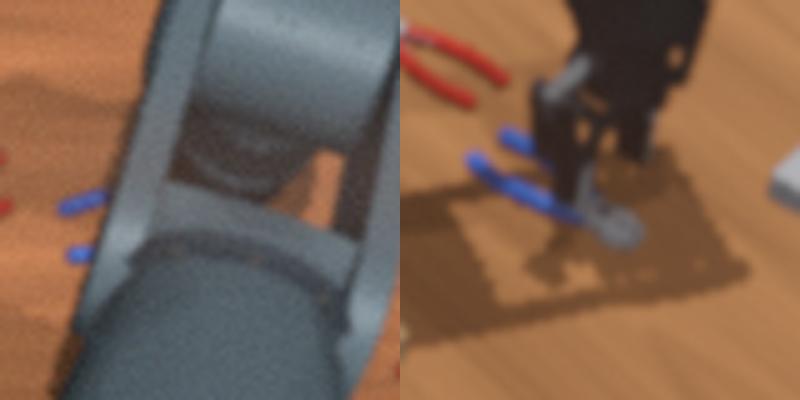

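The side crop shows the fingers at (570,200) and (640,150), straddling the cutters head at (600,210). Descend and close.

```bash
python3 -m pendant '[[[0.016,-0.008,0.06,0.001,0.001,0.002],[0,0,0.03,0,0,0],[0,0,0,0,0,0]]]'; python3 go.py 0.6868 -0.1121 0.0035 -170.5
```

```text
time_s: 12.4
eef_pos: [0.6905, -0.1136, 0.0138]
eef_rot: [-0.001, 0.763, -0.646, 0.004]
wrist_force: [0.1, -0.3, 0.3]
opening: 0.599
t 12.4 pos [ 690.5 -113.6   13.8] jaw -170.5 q1,q6 [-19. 152.] F [ 0.1 -0.3  0.3] open 0.6
turn [-0.0024 -0.0015 -0.0002] rows 0.0
shift now [-0.0109  0.0173  0.0514]  after turn [-0.0107  0.0169  0.0516] mm [ -3.7   1.5 -10.3] rows 0.2
```

```bash
python3 -m pendant '[[[-0.011,0.017,0.02,-0.002,-0.002,0],[0,0,0.025,0,0,0],[0,0,0,0,0,0]]]'; python3 go.py 0.6868 -0.1121 0.0035 -170.5
```

```text
time_s: 12.78
eef_pos: [0.6867, -0.1121, 0.0046]
eef_rot: [-0.001, 0.763, -0.646, -0.0]
wrist_force: [-0.7, -0.4, 0.1]
opening: 0.599
t 12.78 pos [ 686.7 -112.1    4.6] jaw -170.5 q1,q6 [-19. 151.] F [-0.7 -0.4  0.1] open 0.6
turn [-0.0004  0.0005 -0.0003] rows 0.0
shift now [ 0.0003 -0.0004  0.0055]  after turn [ 0.0002 -0.0004  0.0055] mm [ 0.1 -0.  -1.1] rows 0.0
```

```bash
python3 -m pendant '[[[0,0,0.005,0,0,0],[0,0,0,0,0,0],[0,0,0,0,0,0],[0,0,0,0,0,0],[0,0,0,0,0,0]]]' 1; python3 go.py 0.6868 -0.1121 0.0035 -170.5;python3 -m pendant '[[[0,0,-0.1,0,0,0],[0,0,-0.15,0,0,0],[0,0,-0.25,0,0,0],[0,0,-0.15,0,0,0],[0,0,0,0,0,0]]]';python3 go.py 0.4876 -0.0100 0.14 -101.2; python3 look.py 0.687 -0.115 0.11 pics/c2.png
```

```text
time_s: 13.4
eef_pos: [0.6871, -0.1121, 0.004]
eef_rot: [-0.001, 0.763, -0.646, 0.0]
wrist_force: [-0.1, -0.7, 0.0]
opening: 0.237
t 13.4 pos [ 687.1 -112.1    4. ] jaw -170.5 q1,q6 [-19. 151.] F [-0.1 -0.7  0. ] open 0.24
turn [-0.0006  0.0004 -0.0002] rows 0.0
shift now [-0.0002  0.0014  0.0027]  after turn [-0.0002  0.0014  0.0027] mm [-0.3 -0.  -0.5] rows 0.0
time_s: 14.02
eef_pos: [0.6874, -0.1125, 0.1428]
eef_rot: [-0.002, 0.763, -0.646, 0.001]
wrist_force: [0.3, -0.2, -1.3]
opening: 0.235
t 14.03 pos [ 687.4 -112.5  142.8] jaw -170.5 q1,q6 [-19. 151.] F [ 0.3 -0.2 -1.3] open 0.23
turn [-0.0012 -0.0008 -0.3852] rows 6.5
shift now [-0.67    0.9012  0.0101]  after turn [-1.0796 -0.3089  0.0138] mm [-199.8  102.5   -2.8] rows 3.2
top crop origin [264  91]
side crop origin [299 144]
```

View pics/c2.png

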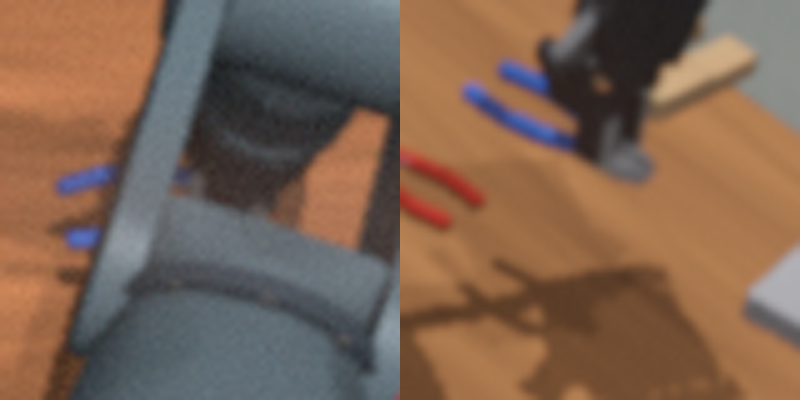

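Cutters are lifted and level, but the opening of 0.235 (against 0.20 for the pliers) hints at a flare under the pads, so I'll measure the pose in hand.

```bash
cat > hand.py <<'E'
from fit import *
T=imaging.camera("top");S=imaging.camera("side")
zb=.1415
def pt(c,uv,off,M): return (c,(np.array(uv)+.5)/5-.5+np.array(off),np.array(M)/1000+[0,0,zb])
s=lambda u,M:pt(S,(u[0]-400,u[1]),(299,144),M); t=lambda u,M:pt(T,u,(264,91),M)
obs=[t((62,213),(-88,0,6)),s((485,81),(-88,0,6)),s((648,170),(27,0,5))]
p,r=ptfit(obs,[.687,-.115,-1.4]);print(p[:2]*1000,np.degrees(p[2]),r)
p,r=ptfit(obs[1:],[.687,-.115,-1.4]);print(p[:2]*1000,np.degrees(p[2]),r)
E
python3 hand.py
```

```text
[ 685.15114705 -115.6183487 ] -80.98068349748809 [[ 0.27584154  0.02988077]
 [-0.43693124 -1.47424837]
 [ 0.29041912  0.42689515]]
[ 684.36815097 -116.98249519] -80.465583176109 [[-0.5102975  -1.01792851]
 [ 0.49186849  0.76382515]]
```

```bash
python3 -m pendant '[[[0,0,0,0,0,-0.055],[0,0,0,0,0,-0.055],[0,0,0,0,0,-0.055],[0,0,0,0,0,-0.055],[0,0,0,0,0,-0.055],[0,0,0,0,0,-0.055],[0,0,0,0,0,-0.055],[0,0,0,0,0,0]]]'; python3 go.py 0.4847 -0.0099 0.12 -101.2
```

```text
time_s: 15.22
eef_pos: [0.6738, -0.1082, 0.1159]
eef_rot: [-0.006, 0.997, -0.079, -0.018]
wrist_force: [-0.6, -0.0, -0.7]
opening: 0.24
t 15.22 pos [ 673.8 -108.2  115.9] jaw -99.1 q1,q6 [-19.  80.] F [-0.6 -0.  -0.7] open 0.24
turn [-0.0025  0.0118  0.0116] rows 0.3
shift now [-1.0116 -0.3355  0.0199]  after turn [-1.0231 -0.2984 -0.0205] mm [-189.1   98.3    4.1] rows 3.0
```

```bash
python3 -m pendant '[[[0,0,-0.1,-0.002,0.012,0.012],[0,0,0,0,0,0],[-0.2,-0.06,0,0,0,0],[-0.2,-0.06,0,0,0,0],[-0.2,-0.06,0,0,0,0],[-0.2,-0.06,0,0,0,0],[-0.2,-0.06,0,0,0,0],[0,0,0,0,0,0]]]'; python3 go.py 0.4847 -0.0099 0.06 -101.2
```

```text
time_s: 16.23
eef_pos: [0.4798, -0.0045, 0.126]
eef_rot: [-0.003, 0.994, -0.108, -0.01]
wrist_force: [1.2, -0.0, -0.6]
opening: 0.238
t 16.23 pos [479.8  -4.5 126. ] jaw -102.4 q1,q6 [-15.  87.] F [ 1.2 -0.  -0.6] open 0.24
turn [-0.0012  0.0062 -0.0067] rows 0.2
shift now [0.0364 0.0223 0.3292]  after turn [0.0295 0.0218 0.3299] mm [  4.9  -5.4 -66. ] rows 1.1
```

```bash
python3 -m pendant '[[[0.03,0.022,0.1,-0.001,0.006,-0.007],[0,0,0.1,0,0,0],[0,0,0.1,0,0,0],[0,0,0.03,0,0,0],[0,0,0,0,0,0]]]'; python3 go.py 0.4847 -0.0099 0.03 -101.2; python3 look.py 0.48 -0.01 0.04 pics/c3.png
```

```text
time_s: 16.85
eef_pos: [0.487, -0.0115, 0.057]
eef_rot: [-0.0, 0.995, -0.1, -0.0]
wrist_force: [0.4, -0.3, -1.1]
opening: 0.232
t 16.85 pos [487.  -11.5  57. ] jaw -101.4 q1,q6 [-15.  86.] F [ 0.4 -0.3 -1.1] open 0.23
turn [-0.0001  0.0001 -0.0013] rows 0.0
shift now [-0.0127 -0.0057  0.1349]  after turn [-0.0127 -0.0058  0.1349] mm [ -2.3   1.6 -27. ] rows 0.4
top crop origin [229 163]
side crop origin [213 170]
```

View pics/c3.png

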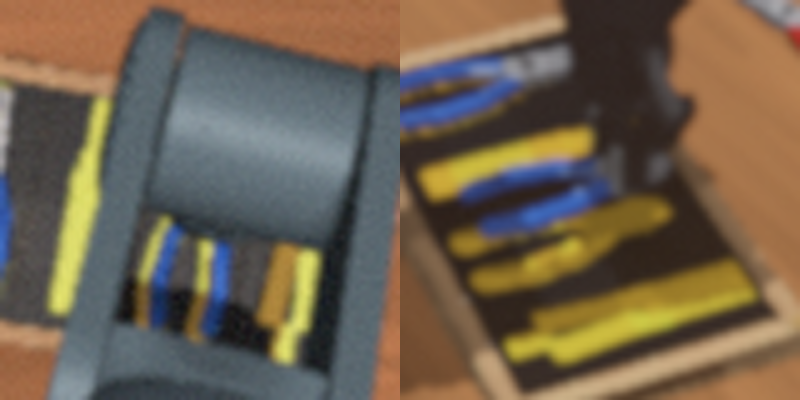

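```bash
cat > chk.py <<'E'
from fit import *
T=imaging.camera("top")
a=np.radians(-11.4); o=np.array([.487,-.0115])+.0035*np.array([np.cos(a),np.sin(a)])
for m in((-90,17,6),(-90,-17,6),(-90,0,6),(-60,0,8)):
    print(m,(proj(T,rigid([*o,a],[np.array(m)/1000+[0,0,.053]]))[0]+.5-[229,163])*5)
g=[.48814,-.01063,np.radians(-11.2)]
print("sil",[(proj(T,rigid(g,[np.array(m)/1000]))[0]+.5-[229,163])*5 for m in((-90,17,20),(-90,-17,20))])
E
python3 chk.py
```

```text
(-90, 17, 6) [151.55167624 326.06270585]
(-90, -17, 6) [207.289403  336.4064791]
(-90, 0, 6) [179.42141432 331.23487837]
(-60, 0, 8) [188.51680425 281.87113493]
sil [array([147.12210023, 330.38905621]), array([201.10790917, 340.21199231])]
```

Measured handles (mid about (190,282) in the crop) match the prediction (188,282), so the offset from the silhouette is mostly parallax. Lowering.

```bash
python3 -m pendant '[[[-0.013,-0.006,0.06,0,0,-0.001],[0,0,0.03,0,0,0],[0,0,0,0,0,0]]]'; python3 go.py 0.4847 -0.0099 0.0248 -101.2
```

```text
time_s: 17.38
eef_pos: [0.4857, -0.0099, 0.0398]
eef_rot: [0.0, 0.995, -0.098, 0.002]
wrist_force: [0.3, -0.2, -0.6]
opening: 0.233
t 17.38 pos [485.7  -9.9  39.8] jaw -101.2 q1,q6 [-15.  86.] F [ 0.3 -0.2 -0.6] open 0.23
turn [ 0.     -0.0011 -0.0001] rows 0.0
shift now [-0.0053  0.0011  0.0748]  after turn [-0.005   0.0011  0.0748] mm [ -1.  -0. -15.] rows 0.2
```

```bash
python3 -m pendant '[[[-0.005,0.001,0.035,0,-0.001,0],[0,0,0.035,0,0,0],[0,0,0,0,0,0]]]'; python3 go.py 0.4847 -0.0099 0.0248 -101.2
```

```text
time_s: 17.75
eef_pos: [0.4847, -0.0099, 0.0248]
eef_rot: [0.0, 0.995, -0.098, 0.0]
wrist_force: [0.1, -0.1, -0.5]
opening: 0.237
t 17.75 pos [484.7  -9.9  24.8] jaw -101.2 q1,q6 [-15.  86.] F [ 0.1 -0.1 -0.5] open 0.24
turn [ 0.     -0.0001 -0.0001] rows 0.0
shift now [-0.      0.0002  0.    ]  after turn [-0.      0.0002  0.    ] mm [-0. -0. -0.] rows 0.0
```

```bash
python3 -m pendant '[[[0,0,0,0,0,0],[0,0,0,0,0,0],[0,0,0,0,0,0]]]' 0.55; python3 -m pendant '[[[0,0,-0.05,0,0,0],[0,0,-0.2,0,0,0],[0,0,-0.25,0,0,0],[0,0,-0.15,0,0,0],[0,0,0,0,0,0]]]' ;  python3 go.py 0.4346 -0.3276 0.14 -18.6
```

```text
time_s: 18.12
eef_pos: [0.4854, -0.0101, 0.0253]
eef_rot: [0.0, 0.995, -0.098, 0.001]
wrist_force: [0.2, 0.3, -0.3]
opening: 0.448
time_s: 18.75
eef_pos: [0.4855, -0.0101, 0.1622]
eef_rot: [0.0, 0.995, -0.098, 0.002]
wrist_force: [-0.1, 0.2, -0.1]
opening: 0.45
t 18.75 pos [485.5 -10.1 162.2] jaw -101.2 q1,q6 [-15.  86.] F [-0.1  0.2 -0.1] open 0.45
turn [ 0.0009 -0.0009 -0.4589] rows 7.7
shift now [0.0583 1.6067 0.1117]  after turn [-1.5858  0.265   0.111 ] mm [ -50.9 -317.5  -22.2] rows 5.1
```

```bash
python3 -m pendant '[[[0,0,-0.03,0,0,-0.057],[0,0,0,0,0,-0.057],[0,0,0,0,0,-0.057],[0,0,0,0,0,-0.057],[0,0,0,0,0,-0.057],[0,0,0,0,0,-0.057],[0,0,0,0,0,-0.057],[0,0,0,0,0,-0.057],[0,0,0,0,0,0]]]' 0.4; python3 go.py 0.4346 -0.3276 0.12 -18.6
```

```text
time_s: 19.88
eef_pos: [0.4794, -0.0086, 0.1604]
eef_rot: [-0.004, 0.802, 0.598, -0.003]
wrist_force: [-0.2, 0.3, -0.1]
opening: 0.599
t 19.88 pos [479.4  -8.6 160.4] jaw -16.6 q1,q6 [-15.   1.] F [-0.2  0.3 -0.1] open 0.6
turn [-0.003   0.0001  0.0113] rows 0.2
shift now [-1.5928  0.2419  0.2   ]  after turn [-1.5833  0.2965  0.2019] mm [ -44.8 -319.   -40.4] rows 5.1
```

```bash
python3 -m pendant '[[[0,0,0,-0.003,0,0.011],[0,0,0,0,0,0],[-0.22,0.042,0,0,0,0],[-0.22,0.042,0,0,0,0],[-0.22,0.042,0.04,0,0,0],[-0.22,0.042,0.04,0,0,0],[-0.22,0.042,0.04,0,0,0],[-0.22,0.042,0.04,0,0,0],[-0.22,0.042,0.04,0,0,0],[0,0,0,0,0,0]]]'; python3 go.py 0.4346 -0.3276 0.06 -18.6; python3 - <<'E'
from h import *
o=[]
for n,(x,y) in(("top",(195,160)),("side",(195,160))):
    c=imaging.camera(n); np.save(n+"1.npy",c["pixels"]); o.append(cv2.resize(c["pixels"][y:y+95,x:x+110],None,fx=3.6,fy=3.6,interpolation=cv2.INTER_CUBIC))
    if n=="top": big=cv2.resize(c["pixels"][168:248,200:312],None,fx=7,fy=7,interpolation=cv2.INTER_CUBIC)
    else: bs=cv2.resize(c["pixels"][168:258,190:302],None,fx=6.5,fy=6.5,interpolation=cv2.INTER_CUBIC)
cv2.imwrite("pics/t1.png",big);cv2.imwrite("pics/t1s.png",bs)
E
```

```text
time_s: 21.12
eef_pos: [0.4324, -0.3282, 0.1195]
eef_rot: [0.002, 0.817, 0.576, 0.001]
wrist_force: [0.2, 0.2, 0.7]
opening: 0.604
t 21.12 pos [ 432.4 -328.2  119.5] jaw -19.7 q1,q6 [-50. -30.] F [0.2 0.2 0.7] open 0.6
turn [ 0.0013  0.0004 -0.0059] rows 0.1
shift now [0.0071 0.0082 0.2976]  after turn [0.0065 0.0095 0.2976] mm [  2.2   0.6 -59.5] rows 1.0
```

View pics/t1.png

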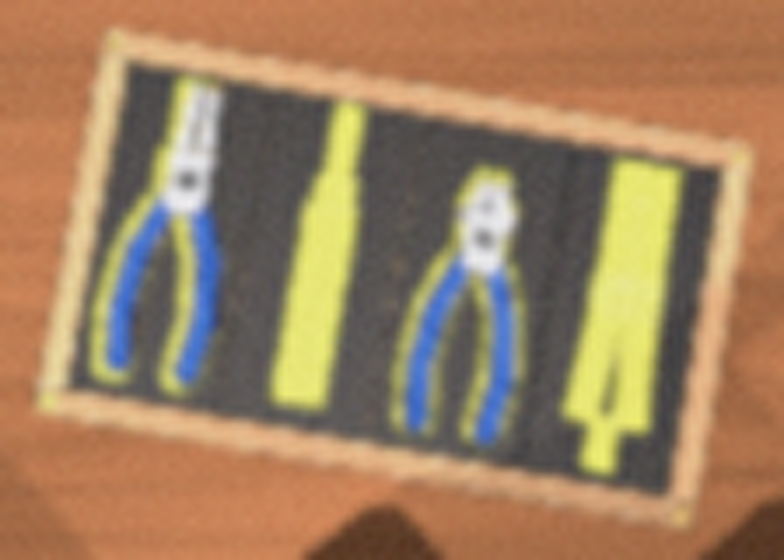

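View pics/t1s.png

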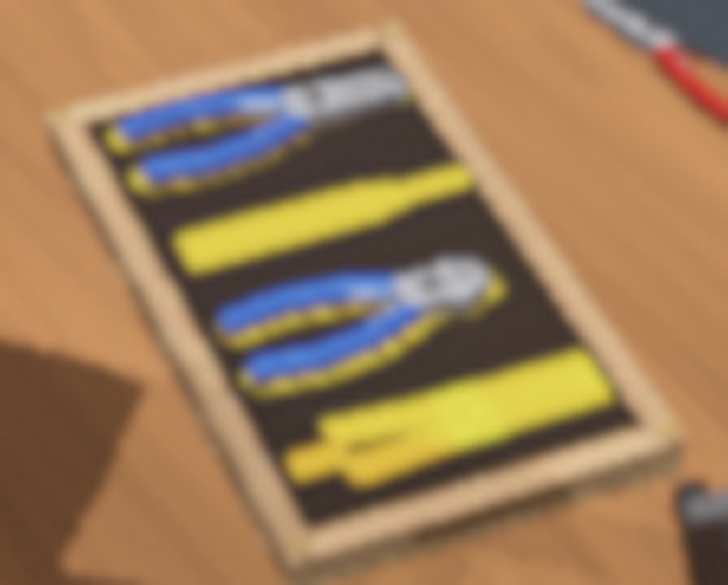

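Tray check: cutters are centred on their silhouette (handles (415,425)/(484,435) against about (414,433)/(483,445)). Pliers look shifted a little right of theirs, so I'll quantify both.

```bash
cat > chk2.py <<'E'
from meas import *
print('----')
Z=np.array([0,0,20])
def ob(l,cam): return [(tt if cam=='T' else ts)(u,np.array(M)+Z) for u,M in l]
M=json.load(open('m.json'))
for n,top,sid in(("pliers",[((206,80),(42,0,8)),((187,180),(0,0,11)),((153,378),(-90,0,7))],[((407,84),(42,0,5)),((316,96),(0,0,11)),((132,150),(-90,0,7))]),
 ("cutters",[((489,178),(27,0,7)),((484,238),(0,0,11)),((449,437),(-90,0,7))],[((492,276),(27,0,5)),((433,283),(0,0,11)),((231,348),(-90,0,7))])):
    # use unloaded goal
    g=rigid(M['tray'],[[.1,.1005 if n=='pliers' else -.0335,0]])[0]
    for nm,o in(("both",ob(top,'T')+ob(sid,'S')),("T",ob(top,'T')),("S",ob(sid,'S'))):
        p,r=ptfit(o,[*g[:2],M['tray'][2]]); a=M['tray'][2]; d=p[:2]-g[:2]
        print(n,nm,"err along",round(1000*(d[0]*np.cos(a)+d[1]*np.sin(a)),1),"across",round(1000*(-d[0]*np.sin(a)+d[1]*np.cos(a)),1),"yaw",round(np.degrees(p[2]),1),np.round(r,1).tolist())
E
python3 chk2.py | sed -n '/----/,$p'
```

```text
----
pliers both err along 2.2 across -0.6 yaw -11.1 [[0.0, 0.3], [0.3, -0.9], [-0.2, -0.4], [-0.9, 0.0], [0.1, 0.1], [-0.2, 0.4]]
pliers T err along 1.0 across -0.5 yaw -10.6 [[-0.1, 0.6], [0.2, -0.5], [-0.0, -0.0]]
pliers S err along 3.3 across -0.5 yaw -12.2 [[-0.4, 0.1], [0.5, -0.0], [-0.1, -0.0]]
cutters both err along -1.3 across 0.4 yaw -10.8 [[0.6, -0.3], [-0.0, -0.5], [0.0, -0.1], [-0.8, 0.1], [-0.5, 0.0], [0.2, 0.0]]
cutters T err along -2.3 across 1.1 yaw -10.2 [[0.3, -0.1], [-0.3, -0.2], [0.0, 0.3]]
cutters S err along -0.4 across -0.1 yaw -11.5 [[-0.3, 0.2], [-0.1, 0.1], [0.4, -0.2]]
```

Within about 2 mm of the tray fit, but the real slot spacing looks about 1 mm wider than the fit, so the pliers sit about 3 mm inboard. I'll mend that last. Now the burnisher.

```bash
python3 -m pendant '[[[0.007,0.009,0.1,0.001,0,-0.006],[0,0,0.1,0,0,0],[0,0,0.1,0,0,0],[0,0,0.04,0,0,0],[0,0,0,0,0,0]]]'; python3 go.py 0.4346 -0.3276 0.006 -18.6;python3 look.py 0.435 -0.328 0.02 pics/b1.png
```

```text
time_s: 21.95
eef_pos: [0.437, -0.318, 0.0471]
eef_rot: [-0.001, 0.808, 0.59, 0.0]
wrist_force: [0.2, -0.5, 0.2]
opening: 0.596
t 21.95 pos [ 437.  -318.    47.1] jaw -17.7 q1,q6 [-49. -31.] F [ 0.2 -0.5  0.2] open 0.6
turn [-0.0003 -0.0002  0.0049] rows 0.1
shift now [-0.0497  0.0031  0.2054]  after turn [-0.0495  0.0037  0.2054] mm [ -2.4  -9.6 -41.1] rows 0.7
top crop origin [330 177]
side crop origin [276 260]
```

View pics/b1.png

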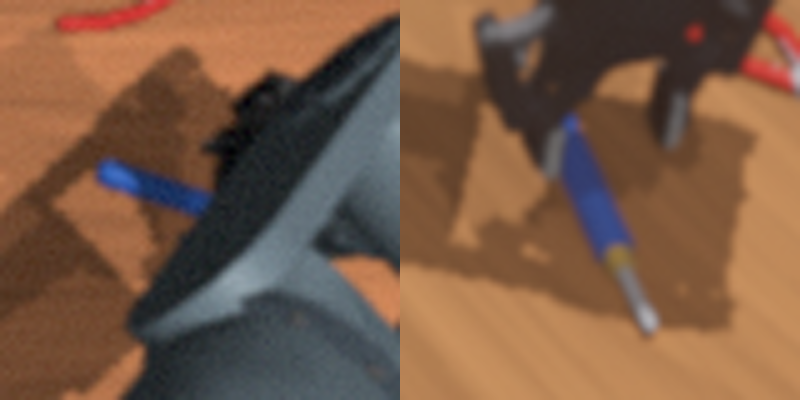

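Side crop: fingers at (550,160) and (675,130) straddle the blue handle at (590,190). Correct and descend.

```bash
python3 -m pendant '[[[-0.05,0.004,0.06,0,0,0.005],[0,0,0,0,0,0],[0,0,0.06,0,0,0],[0,0,0,0,0,0]]]'; python3 go.py 0.4346 -0.3276 0.005 -18.6
```

```text
time_s: 22.55
eef_pos: [0.4357, -0.3305, 0.0239]
eef_rot: [0.002, 0.813, 0.583, 0.0]
wrist_force: [0.1, -0.8, 0.2]
opening: 0.598
t 22.55 pos [ 435.7 -330.5   23.9] jaw -18.7 q1,q6 [-50. -31.] F [ 0.1 -0.8  0.2] open 0.6
turn [ 0.001   0.0006 -0.0008] rows 0.0
shift now [ 0.0123 -0.0102  0.0946]  after turn [ 0.0122 -0.0098  0.0946] mm [ -1.1   2.9 -18.9] rows 0.3
```

```bash
python3 -m pendant '[[[0.012,-0.01,0.05,0.001,0.001,-0.001],[0,0,0,0,0,0],[0,0,0.043,0,0,0],[0,0,0,0,0,0]]]'; python3 go.py 0.4346 -0.3276 0.005 -18.6
```

```text
time_s: 23.05
eef_pos: [0.4345, -0.3271, 0.0039]
eef_rot: [-0.001, 0.812, 0.584, 0.001]
wrist_force: [-0.3, -0.5, 0.9]
opening: 0.6
t 23.05 pos [ 434.5 -327.1    3.9] jaw -18.5 q1,q6 [-50. -31.] F [-0.3 -0.5  0.9] open 0.6
turn [-0.0001 -0.0006  0.0004] rows 0.0
shift now [-0.0022  0.0013 -0.0056]  after turn [-0.0022  0.0013 -0.0056] mm [ 0.1 -0.5  1.1] rows 0.0
```

```bash
python3 -m pendant '[[[0,0,0,0,0,0],[0,0,0,0,0,0],[0,0,0,0,0,0],[0,0,0,0,0,0],[0,0,0,0,0,0]]]' 1; python3 go.py 0.4346 -0.3276 0.005 -18.6;python3 -m pendant '[[[0,0,-0.1,0,0,0],[0,0,-0.15,0,0,0],[0,0,-0.25,0,0,0],[0,0,-0.25,0,0,0],[0,0,0,0,0,0]]]';python3 go.py 0.4816 0.059 0.16 78.8; python3 look.py 0.435 -0.328 0.13 pics/b2.png
```

```text
time_s: 23.68
eef_pos: [0.4349, -0.3276, 0.0045]
eef_rot: [-0.0, 0.812, 0.584, 0.001]
wrist_force: [0.1, 0.2, -0.6]
opening: 0.177
t 23.68 pos [ 434.9 -327.6    4.5] jaw -18.5 q1,q6 [-50. -31.] F [ 0.1  0.2 -0.6] open 0.18
turn [ 0.0002 -0.0004  0.0004] rows 0.0
shift now [-0.0007 -0.0014 -0.0026]  after turn [-0.0007 -0.0014 -0.0026] mm [-0.3 -0.   0.5] rows 0.0
time_s: 24.3
eef_pos: [0.4341, -0.3271, 0.1578]
eef_rot: [-0.001, 0.812, 0.584, 0.001]
wrist_force: [-0.2, 0.2, -0.0]
opening: 0.177
t 24.3 pos [ 434.1 -327.1  157.8] jaw -18.5 q1,q6 [-50. -31.] F [-0.2  0.2 -0. ] open 0.18
turn [ 3.000e-04 -1.100e-03 -5.408e-01] rows 9.1
shift now [ 1.9059 -0.3885 -0.0055]  after turn [ 0.1419  1.9399 -0.0112] mm [ 47.5 386.1   2.2] rows 6.2
top crop origin [343 175]
side crop origin [282 230]
```

View pics/b2.png

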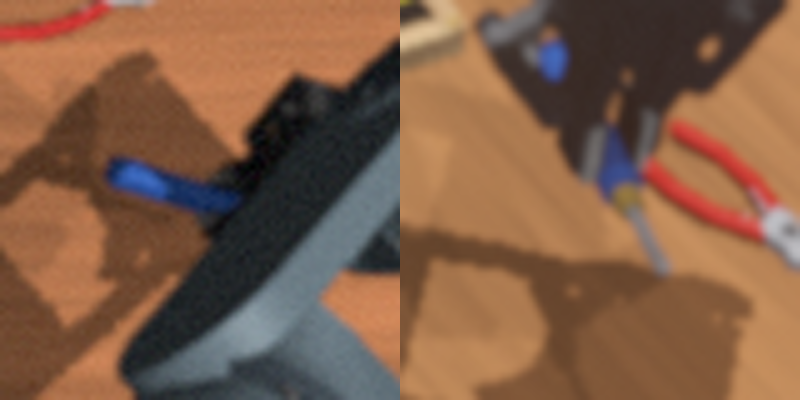

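Burnisher lifted, level (side crop: handle (615,160), blade tip (662,270)). Turn and carry.

```bash
python3 -m pendant '[[[0,0,0,0,0,-0.054],[0,0,0,0,0,-0.054],[0,0,0,0,0,-0.054],[0,0,0,0,0,-0.054],[0,0,0,0,0,-0.054],[0,0,0,0,0,-0.054],[0,0,0,0,0,-0.054],[0,0,0,0,0,-0.054],[0,0,0,0,0,-0.054],[0,0,0,0,0,-0.054],[0,0,0,0,0,0]]]'; python3 go.py 0.4816 0.059 0.15 78.8
```

```text
time_s: 25.78
eef_pos: [0.4203, -0.3117, 0.1271]
eef_rot: [-0.02, 0.072, 0.997, 0.021]
wrist_force: [1.0, -0.1, -0.7]
opening: 0.176
t 25.77 pos [ 420.3 -311.7  127.1] jaw 81.7 q1,q6 [ -50. -131.] F [ 1.  -0.1 -0.7] open 0.18
turn [ 0.012  -0.0137  0.0162] rows 0.4
shift now [-0.033   1.8814 -0.0435]  after turn [ 0.0593  1.8778 -0.1147] mm [ 61.3 370.7  22.9] rows 5.9
```

```bash
python3 -m pendant '[[[0,0,-0.15,0.012,-0.014,0.016],[0,0,0,0,0,0],[0.007,0.23,0,0,0,0],[0.007,0.23,0,0,0,0],[0.007,0.23,0,0,0,0],[0.007,0.23,0,0,0,0],[0.007,0.23,0,0,0,0],[0.007,0.23,0,0,0,0],[0.007,0.23,0,0,0,0],[0.007,0.23,0,0,0,0],[0,0,0,0,0,0]]]'; python3 go.py 0.4816 0.059 0.06 78.8
```

```text
time_s: 27.15
eef_pos: [0.4819, 0.0629, 0.1438]
eef_rot: [-0.012, 0.114, 0.993, 0.005]
wrist_force: [0.7, -0.5, -0.3]
opening: 0.174
t 27.15 pos [481.9  62.9 143.8] jaw 76.9 q1,q6 [ -7. -84.] F [ 0.7 -0.5 -0.3] open 0.17
turn [ 0.0024 -0.0079 -0.0104] rows 0.2
shift now [-0.0133 -0.0224  0.4185]  after turn [-0.0022 -0.0195  0.4189] mm [ -0.3  -3.9 -83.8] rows 1.3
```

```bash
python3 -m pendant '[[[0,0,0,0.002,-0.008,-0.01],[0,0,0,0,0,0],[0,-0.02,0.1,0,0,0],[0,0,0.1,0,0,0],[0,0,0.1,0,0,0],[0,0,0.04,0,0,0],[0,0,0,0,0,0]]]'; python3 go.py 0.4816 0.059 0.06 78.8; python3 look.py 0.48 0.06 0.04 pics/b3.png
```

```text
time_s: 28.02
eef_pos: [0.4799, 0.0525, 0.0726]
eef_rot: [-0.0, 0.103, 0.995, -0.0]
wrist_force: [-0.2, -0.5, -1.1]
opening: 0.177
t 28.02 pos [479.9  52.5  72.6] jaw 78.2 q1,q6 [ -8. -86.] F [-0.2 -0.5 -1.1] open 0.18
turn [-0.0003 -0.     -0.0035] rows 0.1
shift now [-0.0015  0.0337  0.0628]  after turn [-0.0019  0.0336  0.0628] mm [  1.7   6.5 -12.6] rows 0.2
top crop origin [206 164]
side crop origin [199 156]
```

View pics/b3.png

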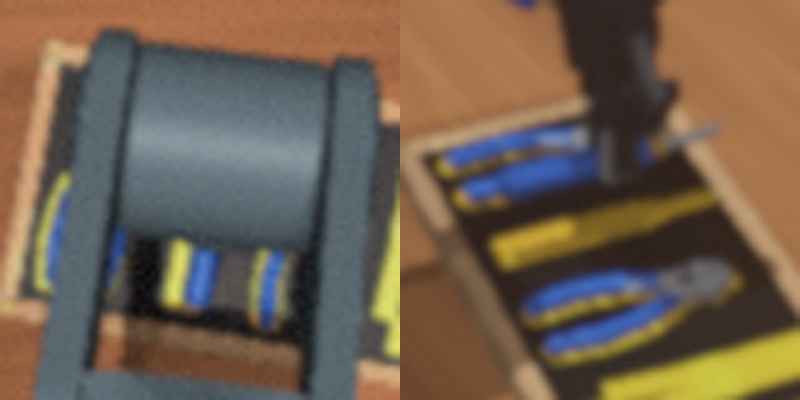

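```bash
python3 -m pendant '[[[-0.002,0.034,0.06,0,0,-0.003],[0,0,0.06,0,0,0],[0,0,0,0,0,0]]]'; python3 go.py 0.4816 0.059 0.0253 78.8
```

```text
time_s: 28.5
eef_pos: [0.4835, 0.0598, 0.0489]
eef_rot: [0.002, 0.098, 0.995, -0.0]
wrist_force: [-0.1, -0.3, -0.7]
opening: 0.178
t 28.5 pos [483.5  59.8  48.9] jaw 78.8 q1,q6 [ -7. -86.] F [-0.1 -0.3 -0.7] open 0.18
turn [-0.0002  0.0012  0.    ] rows 0.0
shift now [ 0.009  -0.0054  0.1178]  after turn [ 0.0085 -0.0055  0.1179] mm [ -1.9  -0.8 -23.6] rows 0.4
```

```bash
python3 -m pendant '[[[0.009,-0.005,0.05,0,0.001,0],[0,0,0,0,0,0],[0,0,0.05,0,0,0],[0,0,0,0,0,0]]]'; python3 go.py 0.4816 0.059 0.0253 78.8
```

```text
time_s: 29.0
eef_pos: [0.4814, 0.0591, 0.0274]
eef_rot: [0.0, 0.097, 0.995, -0.0]
wrist_force: [-0.4, 0.8, -1.0]
opening: 0.179
t 29.0 pos [481.4  59.1  27.4] jaw 78.8 q1,q6 [ -7. -86.] F [-0.4  0.8 -1. ] open 0.18
turn [-0.0002  0.0001  0.0001] rows 0.0
shift now [-0.0013 -0.0004  0.0105]  after turn [-0.0013 -0.0004  0.0105] mm [ 0.2 -0.1 -2.1] rows 0.0
```

```bash
python3 -m pendant '[[[0,0,0.01,0,0,0],[0,0,0,0,0,0]]]'; python3 -m pendant '[[[0,0,0,0,0,0],[0,0,0,0,0,0],[0,0,0,0,0,0]]]' 0.55; python3 -m pendant '[[[0,0,-0.05,0,0,0],[0,0,-0.2,0,0,0],[0,0,-0.25,0,0,0],[0,0,-0.15,0,0,0],[0,0,0,0,0,0]]]' ;  python3 go.py 0.5621 0.3368 0.14 20.4
```

```text
time_s: 29.25
eef_pos: [0.4816, 0.0591, 0.0254]
eef_rot: [0.0, 0.097, 0.995, -0.0]
wrist_force: [-0.7, -0.2, -0.1]
opening: 0.178
time_s: 29.62
eef_pos: [0.4822, 0.059, 0.0259]
eef_rot: [0.001, 0.097, 0.995, -0.0]
wrist_force: [0.9, -0.2, -0.2]
opening: 0.45
time_s: 30.25
eef_pos: [0.482, 0.0591, 0.1624]
eef_rot: [0.002, 0.097, 0.995, -0.0]
wrist_force: [-0.2, 0.1, -0.2]
opening: 0.452
t 30.25 pos [482.   59.1 162.4] jaw 78.8 q1,q6 [ -7. -86.] F [-0.2  0.1 -0.2] open 0.45
turn [0.0004 0.001  0.3245] rows 5.5
shift now [-0.123   1.4397  0.1117]  after turn [1.1617 0.8591 0.1119] mm [ 80.1 277.7 -22.4] rows 4.4
```

```bash
python3 -m pendant '[[[0,0,-0.03,0,0,0.054],[0,0,0,0,0,0.054],[0,0,0,0,0,0.054],[0,0,0,0,0,0.054],[0,0,0,0,0,0.054],[0,0,0,0,0,0.054],[0,0,0,0,0,0]]]' 0.35; python3 go.py 0.5621 0.3368 0.13 20.4
```

```text
time_s: 31.12
eef_pos: [0.4772, 0.0596, 0.1624]
eef_rot: [-0.003, 0.583, 0.813, -0.002]
wrist_force: [0.5, -0.3, 0.1]
opening: 0.652
t 31.12 pos [477.2  59.6 162.4] jaw 18.7 q1,q6 [ -7. -26.] F [ 0.5 -0.3  0.1] open 0.65
turn [-0.0021 -0.0008 -0.0095] rows 0.2
shift now [1.1764 0.8473 0.1594]  after turn [1.1511 0.881  0.1621] mm [ 84.9 277.2 -32.4] rows 4.4
```

```bash
python3 -m pendant '[[[0,0,0,-0.002,-0.001,-0.01],[0,0,0,0,0,0],[0.165,0.126,0,0,0,0],[0.165,0.126,0,0,0,0],[0.165,0.126,0,0,0,0],[0.165,0.126,0.02,0,0,0],[0.165,0.126,0.02,0,0,0],[0.165,0.126,0.02,0,0,0],[0.165,0.126,0.02,0,0,0],[0,0,0,0,0,0]]]'; python3 go.py 0.5621 0.3368 0.06 20.4;  python3 - <<'E'
from h import *
c=imaging.camera("top"); cv2.imwrite("pics/t2.png",cv2.resize(c["pixels"][168:248,200:312],None,fx=7,fy=7,interpolation=cv2.INTER_CUBIC))
c=imaging.camera("side"); cv2.imwrite("pics/t2s.png",cv2.resize(c["pixels"][108:258,180:330],None,fx=4,fy=4,interpolation=cv2.INTER_CUBIC))
E
```

```text
time_s: 32.38
eef_pos: [0.5609, 0.3469, 0.1442]
eef_rot: [0.001, 0.563, 0.827, -0.0]
wrist_force: [-0.2, -0.7, -0.6]
opening: 0.65
t 32.38 pos [560.9 346.9 144.2] jaw 21.5 q1,q6 [21. -0.] F [-0.2 -0.7 -0.6] open 0.65
turn [0.0002 0.0004 0.0063] rows 0.1
shift now [-0.0486 -0.0129  0.4211]  after turn [-0.0494 -0.0117  0.4211] mm [  1.2 -10.1 -84.2] rows 1.3
```

View pics/t2.png

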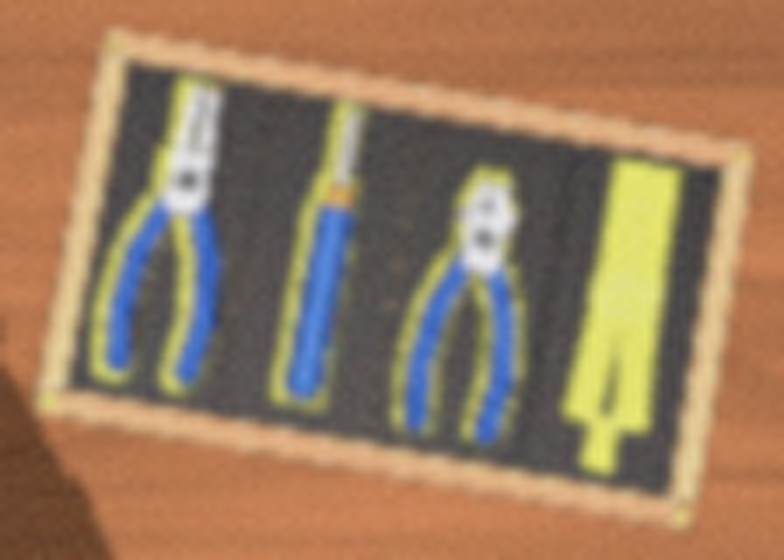

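View pics/t2s.png

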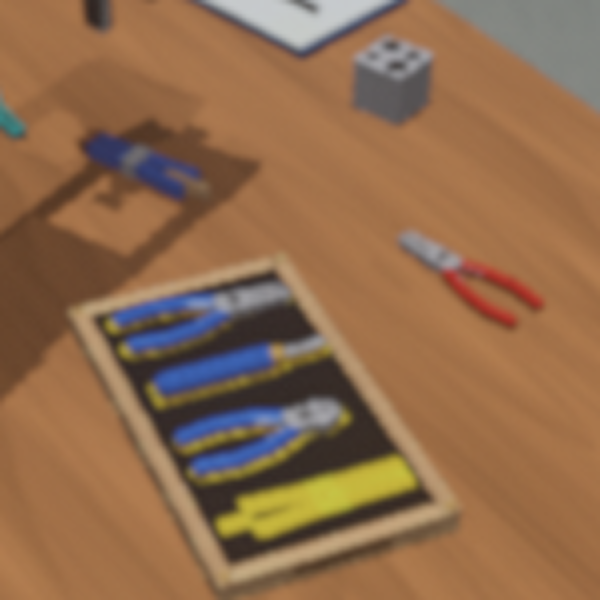

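Burnisher lies within about 1 mm of its silhouette centre (handle at (318,300), silhouette (314,300)). The clamp goal gets about 1.3 mm outward correction for the slot spacing. Now descend on the clamp.

```bash
python3 -m pendant '[[[-0.049,-0.012,0.1,0,0,0.006],[0,0,0.1,0,0,0],[0,0,0.1,0,0,0],[0,0,0.1,0,0,0],[0,0,0,0,0,0]]]'; python3 go.py 0.5621 0.3368 0.004 20.4
```

```text
time_s: 33.1
eef_pos: [0.5619, 0.3306, 0.0611]
eef_rot: [0.001, 0.572, 0.82, -0.001]
wrist_force: [-0.3, -0.4, 0.6]
opening: 0.648
t 33.1 pos [561.9 330.6  61.1] jaw 20.2 q1,q6 [20. -0.] F [-0.3 -0.4  0.6] open 0.65
turn [-0.0002  0.0009 -0.001 ] rows 0.0
shift now [0.0295 0.0121 0.2855]  after turn [0.0287 0.0119 0.2856] mm [  0.2   6.2 -57.1] rows 0.9
```

```bash
python3 -m pendant '[[[0.029,0.012,0.08,0,0.001,-0.001],[0,0,0,0,0,0],[0,0,0.07,0,0,0],[0,0,0,0,0,0]]]'; python3 go.py 0.5621 0.3368 0.004 20.4;python3 look.py 0.562 0.337 0.02 pics/k1.png
```

```text
time_s: 33.6
eef_pos: [0.5629, 0.3382, 0.0301]
eef_rot: [0.0, 0.57, 0.821, 0.001]
wrist_force: [-0.0, -0.0, 0.4]
opening: 0.645
t 33.6 pos [562.9 338.2  30.1] jaw 20.5 q1,q6 [21.  0.] F [-0.  -0.   0.4] open 0.65
turn [ 0.0004 -0.0003  0.0003] rows 0.0
shift now [-0.0053 -0.0062  0.1304]  after turn [-0.0053 -0.0061  0.1304] mm [ -0.8  -1.4 -26.1] rows 0.4
top crop origin [117 139]
side crop origin [173 105]
```

View pics/k1.png

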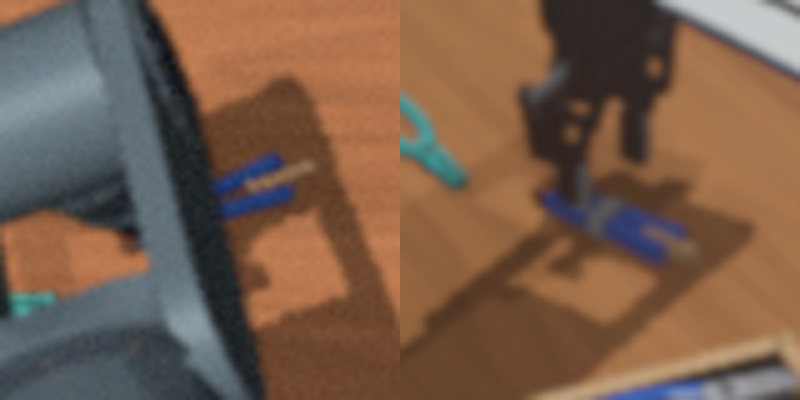

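Side crop: fingers (578,185) and (635,145) straddle the steel band at (603,212). Descend and close.

```bash
python3 -m pendant '[[[-0.005,-0.006,0.065,0,0,0],[0,0,0,0,0,0],[0,0,0.06,0,0,0],[0,0,0,0,0,0]]]'; python3 go.py 0.5621 0.3368 0.004 20.4
```

```text
time_s: 34.2
eef_pos: [0.5639, 0.3372, 0.0057]
eef_rot: [0.001, 0.57, 0.821, 0.002]
wrist_force: [-0.7, -0.6, 0.4]
opening: 0.652
t 34.2 pos [563.9 337.2   5.7] jaw 20.4 q1,q6 [21.  0.] F [-0.7 -0.6  0.4] open 0.65
turn [ 0.0017 -0.0002  0.0002] rows 0.0
shift now [ 0.0013 -0.0093  0.0085]  after turn [ 0.0013 -0.0092  0.0085] mm [-1.8 -0.4 -1.7] rows 0.0
```

```bash
python3 -m pendant '[[[0.001,-0.009,0.007,0.002,0,0],[0,0,0,0,0,0]]]'; python3 -m pendant '[[[0,0,0,0,0,0],[0,0,0,0,0,0],[0,0,0,0,0,0],[0,0,0,0,0,0],[0,0,0,0,0,0]]]' 1; python3 go.py 0.5621 0.3368 0.004 20.4;python3 -m pendant '[[[0,0,-0.1,0,0,0],[0,0,-0.15,0,0,0],[0,0,-0.25,0,0,0],[0,0,-0.25,0,0,0],[0,0,0,0,0,0]]]';python3 go.py 0.4601 -0.0747 0.16 -101.2; python3 look.py 0.562 0.337 0.13 pics/k2.png
```

```text
time_s: 34.45
eef_pos: [0.5622, 0.3368, 0.0043]
eef_rot: [-0.001, 0.57, 0.821, -0.0]
wrist_force: [0.0, -0.9, 0.1]
opening: 0.651
time_s: 35.08
eef_pos: [0.5627, 0.337, 0.0052]
eef_rot: [-0.0, 0.57, 0.821, 0.0]
wrist_force: [0.3, 0.6, -0.5]
opening: 0.27
t 35.08 pos [562.7 337.    5.2] jaw 20.4 q1,q6 [21.  0.] F [ 0.3  0.6 -0.5] open 0.27
turn [ 0.     -0.0002  0.0003] rows 0.0
shift now [-0.     -0.0034  0.0059]  after turn [-0.     -0.0034  0.0059] mm [-0.6 -0.2 -1.2] rows 0.0
time_s: 35.7
eef_pos: [0.5634, 0.3372, 0.1651]
eef_rot: [0.001, 0.57, 0.821, 0.001]
wrist_force: [1.1, -0.5, -0.7]
opening: 0.27
t 35.7 pos [563.4 337.2 165.1] jaw 20.4 q1,q6 [21.  0.] F [ 1.1 -0.5 -0.7] open 0.27
turn [ 3.000e-04 -1.200e-03  6.758e-01] rows 11.4
shift now [-1.7493 -1.2038  0.0207]  after turn [-0.1068  2.1207  0.0257] mm [-103.3 -411.9   -5.1] rows 6.6
top crop origin [108 134]
side crop origin [172  77]
```

View pics/k2.png

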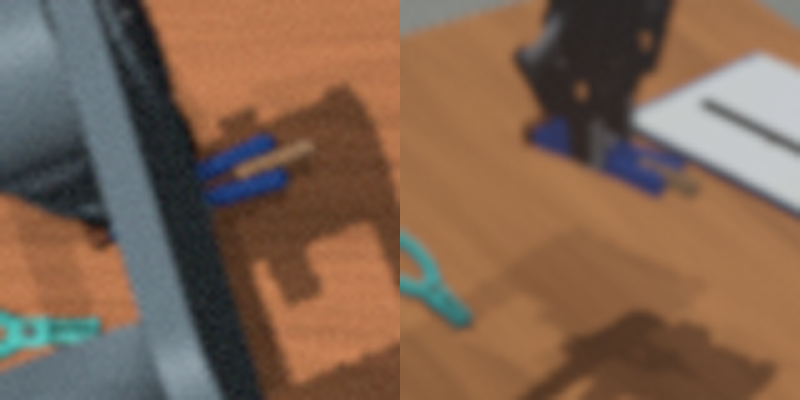

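Clamp lifted level, gripped at the band (side crop: jaws (530,132), pads (600,145), wedge end (692,184)).

```bash
python3 -m pendant '[[[0,0,0,0,0,0.057],[0,0,0,0,0,0.057],[0,0,0,0,0,0.057],[0,0,0,0,0,0.057],[0,0,0,0,0,0.057],[0,0,0,0,0,0.057],[0,0,0,0,0,0.057],[0,0,0,0,0,0.057],[0,0,0,0,0,0.057],[0,0,0,0,0,0.057],[0,0,0,0,0,0.057],[0,0,0,0,0,0.05]]]'; python3 -m pendant '[[[0,0,0,0,0,0],[0,0,0,0,0,0]]]'; python3 go.py 0.4601 -0.0747 0.16 -101.2
```

```text
time_s: 37.3
eef_pos: [0.5452, 0.33, 0.1363]
eef_rot: [0.011, 0.991, -0.135, -0.022]
wrist_force: [0.4, -0.7, -0.0]
opening: 0.27
time_s: 37.55
eef_pos: [0.5434, 0.3292, 0.1335]
eef_rot: [0.012, 0.991, -0.133, -0.024]
wrist_force: [-0.2, -0.6, -0.7]
opening: 0.265
t 37.55 pos [543.4 329.2 133.5] jaw -105.2 q1,q6 [ 21. 126.] F [-0.2 -0.6 -0.7] open 0.26
turn [ 0.0094  0.0145 -0.0224] rows 0.5
shift now [ 0.1243  2.0613 -0.0742]  after turn [-0.0163  2.0621 -0.1327] mm [ -83.3 -403.9   26.5] rows 6.5
```

```bash
python3 -m pendant '[[[0,0,-0.15,0.009,0.014,-0.022],[0,0,0,0,0,0],[0,0.23,0,0,0,0],[0,0.23,0,0,0,0],[0,0.23,0,0,0,0],[0,0.23,0,0,0,0],[0,0.23,0,0,0,0],[0,0.23,0,0,0,0],[0,0.23,0,0,0,0],[0,0.23,0,0,0,0],[0,0.2,0,0,0,0],[0,0,0,0,0,0]]]'; python3 go.py 0.4601 -0.0747 0.08 -101.2
```

```text
time_s: 39.05
eef_pos: [0.4611, -0.083, 0.1551]
eef_rot: [0.001, 0.996, -0.091, -0.009]
wrist_force: [0.0, 0.9, -0.6]
opening: 0.271
t 39.05 pos [461.1 -83.  155.1] jaw -100.5 q1,q6 [-24.  76.] F [ 0.   0.9 -0.6] open 0.27
turn [0.0013 0.0059 0.004 ] rows 0.1
shift now [-0.0052 -0.0412  0.3757]  after turn [-0.0127 -0.0396  0.3757] mm [ -1.    8.3 -75.1] rows 1.2
```

```bash
python3 -m pendant '[[[0,0,0,0.001,0.006,0.004],[0,0,0,0,0,0],[-0.013,-0.04,0.1,0,0,0],[0,0,0,0,0,0],[0,0,0.1,0,0,0],[0,0,0,0,0,0],[0,0,0.1,0,0,0],[0,0,0,0,0,0]]]'; python3 go.py 0.4601 -0.0747 0.04 -101.2; python3 look.py 0.46 -0.075 0.05 pics/k3.png
```

```text
time_s: 40.05
eef_pos: [0.4628, -0.0705, 0.0971]
eef_rot: [0.0, 0.996, -0.094, 0.002]
wrist_force: [-0.3, -0.3, -0.8]
opening: 0.272
t 40.05 pos [462.8 -70.5  97.1] jaw -100.8 q1,q6 [-23.  77.] F [-0.3 -0.3 -0.8] open 0.27
turn [ 0.     -0.0014  0.0023] rows 0.0
shift now [-0.0107  0.0232  0.2856]  after turn [-0.0093  0.0233  0.2857] mm [ -2.7  -4.2 -57.1] rows 0.9
top crop origin [250 169]
side crop origin [222 184]
```

View pics/k3.png

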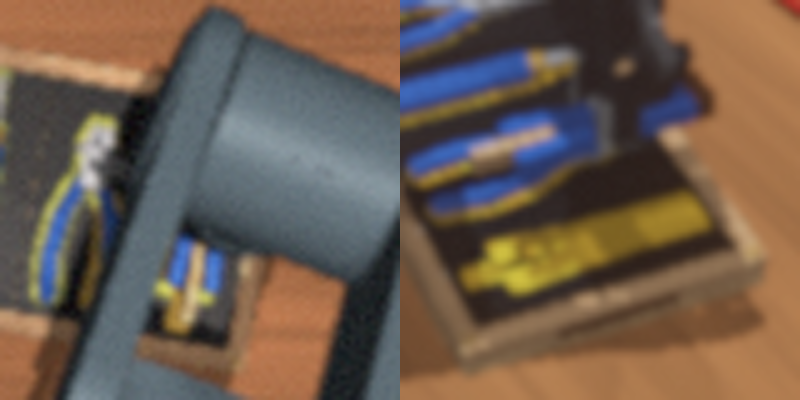

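```bash
python3 - <<'E'
from fit import *
T=imaging.camera("top");S=imaging.camera("side");zb=.093
f=lambda c,u,o,M:(c,(np.array(u)+.5)/5-.5+np.array(o),np.array(M)/1000+[0,0,zb])
a=f(S,(310,98),(222,184),(56,0,8));b=f(S,(75,156),(222,184),(-75,0,8));d=f(T,(184,320),(250,169),(-75,0,8))
for o in([a,b],[a,b,d]):
    p,r=ptfit(o,[.46,-.07,-.2]); e=np.array([.4628,-.0705])-p[:2]; g=p[2]
    print(p[:2],np.degrees(p[2]),"tcp in obj",e@[np.cos(g),np.sin(g)],e@[-np.sin(g),np.cos(g)],r.tolist())
E
```

```text
[ 0.46671392 -0.07323075] -13.702632039005985 tcp in obj -0.004449393859928072 0.001725887793164351 [[0.38719388145835865, -0.24167870876328834], [-0.3713141611453068, 0.1847557276019529]]
[ 0.46549388 -0.07348838] -13.586303327767732 tcp in obj -0.003320497470962334 0.0022719350560923015 [[0.05810828047651739, -0.037904169348081496], [-0.7011730819481841, 0.4701675434291417], [0.05654806747782004, -0.9136087361542309]]
```

```bash
python3 -m pendant '[[[-0.017,0.022,0.1,0,-0.001,0.002],[0,0,0,0,0,0],[0,0,0.1,0,0,0],[0,0,0,0,0,0]]]'; python3 go.py 0.4586 -0.0744 0.026 -101.2
```

```text
time_s: 40.75
eef_pos: [0.4634, -0.0762, 0.0622]
eef_rot: [0.002, 0.995, -0.097, 0.006]
wrist_force: [0.3, 0.4, 0.3]
opening: 0.268
t 40.75 pos [463.4 -76.2  62.2] jaw -101.2 q1,q6 [-24.  77.] F [0.3 0.4 0.3] open 0.27
turn [ 0.0007 -0.0037  0.0003] rows 0.1
shift now [-0.0274 -0.0044  0.1808]  after turn [-0.0253 -0.0039  0.1811] mm [ -4.8   1.8 -36.2] rows 0.6
```

```bash
python3 -m pendant '[[[-0.026,-0.004,0.08,0.001,-0.004,0],[0,0,0,0,0,0],[0,0,0.05,0,0,0],[0,0,0,0,0,0]]]'; python3 go.py 0.4586 -0.0744 0.026 -101.2
```

```text
time_s: 41.25
eef_pos: [0.4602, -0.0749, 0.0369]
eef_rot: [-0.0, 0.995, -0.097, 0.001]
wrist_force: [0.9, 1.0, -1.3]
opening: 0.271
t 41.25 pos [460.2 -74.9  36.9] jaw -101.1 q1,q6 [-24.  77.] F [ 0.9  1.  -1.3] open 0.27
turn [-0.0001 -0.0006  0.0003] rows 0.0
shift now [-0.0082 -0.0009  0.0545]  after turn [-0.0081 -0.0009  0.0545] mm [ -1.6   0.5 -10.9] rows 0.2
```

```bash
python3 -m pendant '[[[-0.008,-0.001,0.03,0,-0.001,0],[0,0,0,0,0,0],[0,0,0.025,0,0,0],[0,0,0,0,0,0]]]'; python3 go.py 0.4586 -0.0744 0.026 -101.2
```

```text
time_s: 41.75
eef_pos: [0.4588, -0.0745, 0.0254]
eef_rot: [-0.0, 0.995, -0.097, -0.0]
wrist_force: [-0.8, 0.2, 0.4]
opening: 0.271
t 41.75 pos [458.8 -74.5  25.4] jaw -101.1 q1,q6 [-24.  77.] F [-0.8  0.2  0.4] open 0.27
turn [-0.0001  0.0003  0.0003] rows 0.0
shift now [-0.0011 -0.0001 -0.003 ]  after turn [-0.0011 -0.0001 -0.003 ] mm [-0.2  0.1  0.6] rows 0.0
```

```bash
python3 -m pendant '[[[0,0,0,0,0,0],[0,0,0,0,0,0],[0,0,0,0,0,0]]]' 0.5; python3 -m pendant '[[[0,0,-0.05,0,0,0],[0,0,-0.2,0,0,0],[0,0,-0.25,0,0,0],[0,0,-0.15,0,0,0],[0,0.28,0,0,0,0],[0,0.28,0,0,0,0],[0,0.28,0,0,0,0],[0,0,0,0,0,0]]]'; python3 - <<'E'
from h import *
c=imaging.camera("top"); cv2.imwrite("pics/t3.png",cv2.resize(c["pixels"][168:248,200:312],None,fx=7,fy=7,interpolation=cv2.INTER_CUBIC))
c=imaging.camera("side"); cv2.imwrite("pics/t3s.png",cv2.resize(c["pixels"][168:258,190:302],None,fx=6.5,fy=6.5,interpolation=cv2.INTER_CUBIC))
E
```

```text
time_s: 42.12
eef_pos: [0.4592, -0.0747, 0.0257]
eef_rot: [-0.0, 0.995, -0.097, -0.0]
wrist_force: [-0.6, 0.2, 0.3]
opening: 0.501
time_s: 43.12
eef_pos: [0.4279, -0.2443, 0.1672]
eef_rot: [0.003, 0.995, -0.095, 0.004]
wrist_force: [0.2, 1.1, -0.1]
opening: 0.503
```

View pics/t3.png

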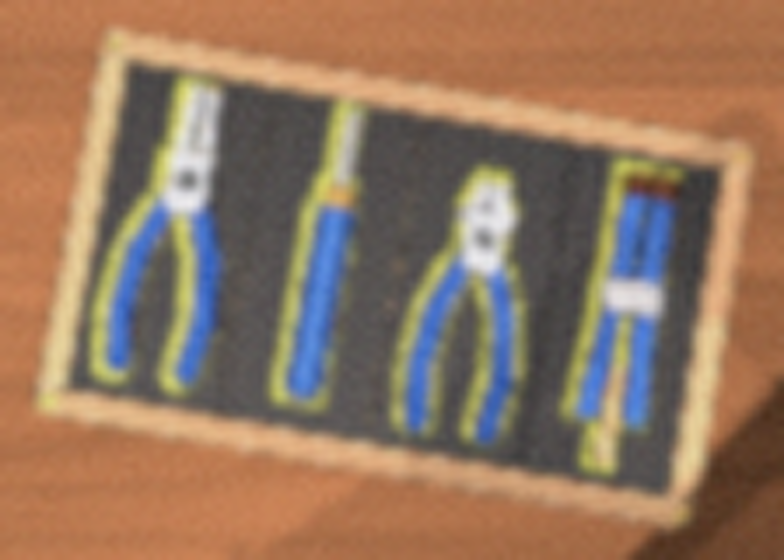

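View pics/t3s.png

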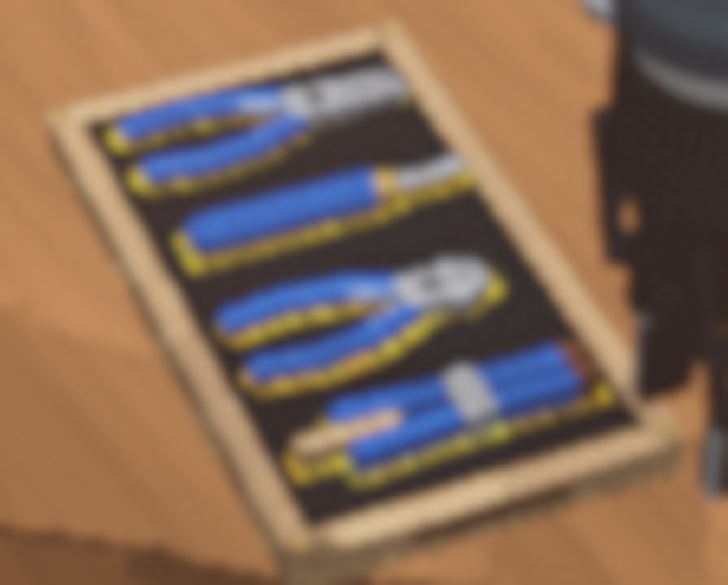

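All four are in place, but the pliers are about 3 mm inboard and 2 mm forward of their silhouette's centre (top crop: handle mid 153 against 146). The clamp, burnisher and cutters are within about 2 mm. I have time to mend the pliers: re-grip, lift a few mm, shift and release.

```bash
python3 go.py 0.5144 0.1208 0.16 -101.2
```

```text
t 43.23 pos [ 428.2 -241.   166.6] jaw -100.7 q1,q6 [-43.  57.] F [-0.4 -0.8  0. ] open 0.5
turn [ 0.0007 -0.0021  0.0027] rows 0.1
shift now [ 0.0867 -1.8578  0.029 ]  after turn [ 0.0714 -1.8584  0.0328] mm [ 86.2 361.8  -6.6] rows 5.8
```

```bash
python3 -m pendant '[[[0.01,-0.23,0,0,0,0],[0.01,-0.23,0,0,0,0],[0.01,-0.23,0,0,0,0],[0.01,-0.23,0,0,0,0],[0.01,-0.23,0,0,0,0],[0.01,-0.23,0,0,0,0],[0.01,-0.23,0,0,0,0],[0.01,-0.23,0,0,0,0],[0,0,0,0,0,0]]]' 0.5; python3 go.py 0.5144 0.1208 0.08 -101.2
```

```text
time_s: 44.35
eef_pos: [0.5081, 0.1441, 0.1679]
eef_rot: [-0.0, 0.996, -0.085, 0.003]
wrist_force: [0.1, -0.1, -0.3]
opening: 0.501
t 44.35 pos [508.1 144.1 167.9] jaw -99.8 q1,q6 [  3. 103.] F [ 0.1 -0.1 -0.3] open 0.5
turn [-0.0002 -0.0019  0.0078] rows 0.1
shift now [0.0481 0.1096 0.4396]  after turn [0.0533 0.108  0.4394] mm [  6.3 -23.3 -87.9] rows 1.4
```

```bash
python3 -m pendant '[[[0.053,0.108,0.1,0,-0.002,0.008],[0,0,0,0,0,0],[0,0,0.15,0,0,0],[0,0,0,0,0,0],[0,0,0.1,0,0,0],[0,0,0,0,0,0]]]'; python3 go.py 0.5144 0.1208 0.04 -101.2
```

```text
time_s: 45.1
eef_pos: [0.5136, 0.1252, 0.1016]
eef_rot: [-0.001, 0.996, -0.095, 0.001]
wrist_force: [-0.4, 0.1, -0.0]
opening: 0.499
t 45.1 pos [513.6 125.2 101.6] jaw -100.9 q1,q6 [  1. 102.] F [-0.4  0.1 -0. ] open 0.5
turn [-0.0007 -0.0008  0.0019] rows 0.0
shift now [0.0072 0.0215 0.3081]  after turn [0.0081 0.0208 0.3081] mm [  0.8  -4.4 -61.6] rows 1.0
```

```bash
python3 -m pendant '[[[0.008,0.021,0.1,-0.001,-0.001,0.002],[0,0,0,0,0,0],[0,0,0.1,0,0,0],[0,0,0,0,0,0],[0,0,0.08,0,0,0],[0,0,0,0,0,0]]]'; python3 go.py 0.5144 0.1208 0.0240 -101.2
```

```text
time_s: 45.85
eef_pos: [0.5182, 0.1206, 0.0482]
eef_rot: [0.0, 0.995, -0.098, 0.003]
wrist_force: [0.2, 0.5, -0.4]
opening: 0.497
t 45.85 pos [518.2 120.6  48.2] jaw -101.2 q1,q6 [  0. 102.] F [ 0.2  0.5 -0.4] open 0.5
turn [-0.0001 -0.002  -0.0002] rows 0.0
shift now [-0.0198  0.0028  0.1208]  after turn [-0.019   0.0027  0.1209] mm [ -3.8   0.2 -24.2] rows 0.4
```

```bash
python3 -m pendant '[[[-0.019,0.003,0.05,0,-0.002,0],[0,0,0,0,0,0],[0,0,0.05,0,0,0],[0,0,0,0,0,0]]]'; python3 go.py 0.5144 0.1208 0.0240 -101.2
```

```text
time_s: 46.35
eef_pos: [0.5147, 0.1208, 0.0274]
eef_rot: [-0.0, 0.995, -0.098, 0.0]
wrist_force: [-0.2, -0.1, 0.2]
opening: 0.499
t 46.35 pos [514.7 120.8  27.4] jaw -101.2 q1,q6 [  0. 102.] F [-0.2 -0.1  0.2] open 0.5
turn [-0.0002 -0.0002 -0.0002] rows 0.0
shift now [-0.0014  0.0002  0.0171]  after turn [-0.0014  0.0002  0.0171] mm [-0.3  0.  -3.4] rows 0.1
```

```bash
python3 -m pendant '[[[0,0,0.015,0,0,0],[0,0,0,0,0,0]]]'; python3 -m pendant '[[[0,0,0,0,0,0],[0,0,0,0,0,0],[0,0,0,0,0,0],[0,0,0,0,0,0]]]' 1; python3 go.py 0.5129 0.1236 0.0240 -101.2; python3 -m pendant '[[[0,0,-0.03,0,0,0],[0,0,0,0,0,0]]]';python3 go.py 0.5129 0.1236 0.0250 -101.2
```

```text
time_s: 46.6
eef_pos: [0.5149, 0.1208, 0.0243]
eef_rot: [-0.0, 0.995, -0.098, 0.0]
wrist_force: [0.2, 0.6, -0.3]
opening: 0.497
time_s: 47.1
eef_pos: [0.5151, 0.1209, 0.0247]
eef_rot: [-0.0, 0.995, -0.098, 0.001]
wrist_force: [-0.2, -0.0, -1.0]
opening: 0.191
t 47.1 pos [515.1 120.9  24.7] jaw -101.2 q1,q6 [  0. 102.] F [-0.2 -0.  -1. ] open 0.19
turn [-0.0002 -0.0004 -0.0002] rows 0.0
shift now [-0.0136 -0.0113  0.0033]  after turn [-0.0136 -0.0113  0.0033] mm [-2.2  2.7 -0.7] rows 0.0
time_s: 47.35
eef_pos: [0.5151, 0.1208, 0.031]
eef_rot: [-0.0, 0.995, -0.098, 0.001]
wrist_force: [0.1, -0.2, -0.7]
opening: 0.192
t 47.35 pos [515.1 120.8  31. ] jaw -101.2 q1,q6 [  0. 102.] F [ 0.1 -0.2 -0.7] open 0.19
turn [-0.0002 -0.0005 -0.0002] rows 0.0
shift now [-0.0137 -0.0113  0.0302]  after turn [-0.0136 -0.0114  0.0302] mm [-2.2  2.8 -6. ] rows 0.1
```

```bash
python3 -m pendant '[[[-0.011,-0.012,0,0,0,0],[0,0,0,0,0,0],[0,0,0.027,0,0,0],[0,0,0,0,0,0]]]';python3 go.py 0.5133 0.1236 0.0250 -101.2
```

```text
time_s: 47.85
eef_pos: [0.513, 0.1239, 0.0251]
eef_rot: [-0.0, 0.995, -0.098, 0.001]
wrist_force: [0.3, 0.8, -2.3]
opening: 0.197
t 47.85 pos [513.  123.9  25.1] jaw -101.2 q1,q6 [  1. 102.] F [ 0.3  0.8 -2.3] open 0.2
turn [-0.0002 -0.0004 -0.0002] rows 0.0
shift now [0.0015 0.0011 0.0007]  after turn [0.0015 0.0011 0.0007] mm [ 0.3 -0.3 -0.1] rows 0.0
```

```bash
python3 -m pendant '[[[0,0,0,0,0,0],[0,0,0,0,0,0],[0,0,0,0,0,0]]]' 0.5; python3 -m pendant '[[[0,0,-0.05,0,0,0],[0,0,-0.2,0,0,0],[0,0,-0.25,0,0,0],[0,0,-0.2,0,0,0],[0,-0.28,0,0,0,0],[0,-0.28,0,0,0,0],[0,-0.28,0,0,0,0],[0,-0.28,0,0,0,0],[0,-0.28,0,0,0,0],[0,0,0,0,0,0]]]'; python3 - <<'E'
from h import *
c=imaging.camera("top"); cv2.imwrite("pics/t4.png",cv2.resize(c["pixels"][168:248,200:312],None,fx=7,fy=7,interpolation=cv2.INTER_CUBIC));cv2.imwrite("pics/f.png",cv2.resize(c["pixels"],None,fx=1.5,fy=1.5))
c=imaging.camera("side"); cv2.imwrite("pics/t4s.png",cv2.resize(c["pixels"][168:258,190:302],None,fx=6.5,fy=6.5,interpolation=cv2.INTER_CUBIC))
E
```

```text
time_s: 48.22
eef_pos: [0.5134, 0.1238, 0.0253]
eef_rot: [-0.0, 0.995, -0.098, 0.001]
wrist_force: [-0.9, -1.5, -0.3]
opening: 0.5
time_s: 49.48
eef_pos: [0.5724, 0.4063, 0.1803]
eef_rot: [-0.002, 0.995, -0.1, 0.006]
wrist_force: [-0.4, -0.7, -0.3]
opening: 0.502
```

View pics/t4.png

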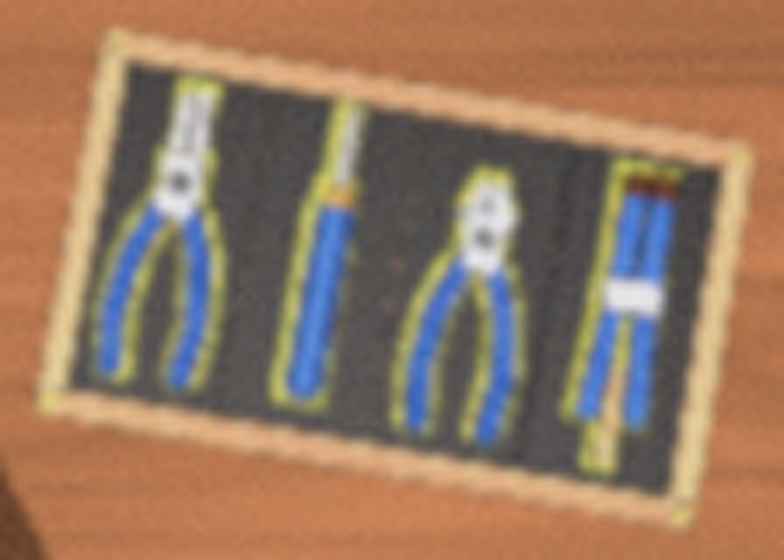

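View pics/t4s.png

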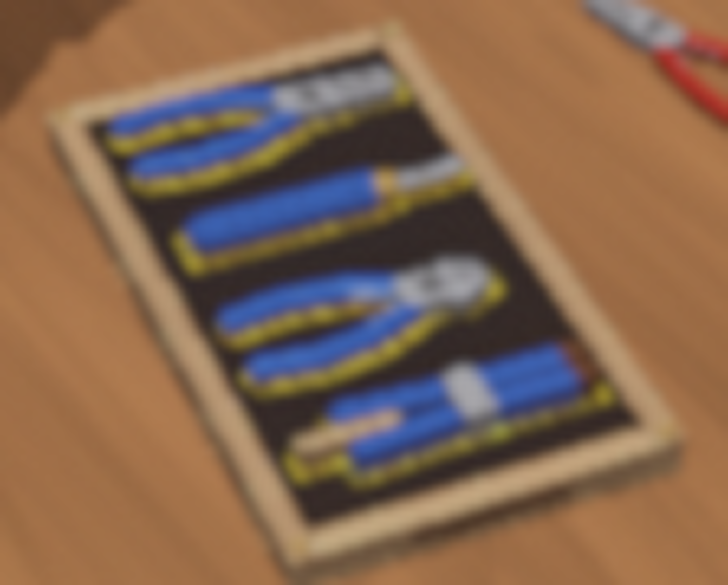

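View pics/f.png

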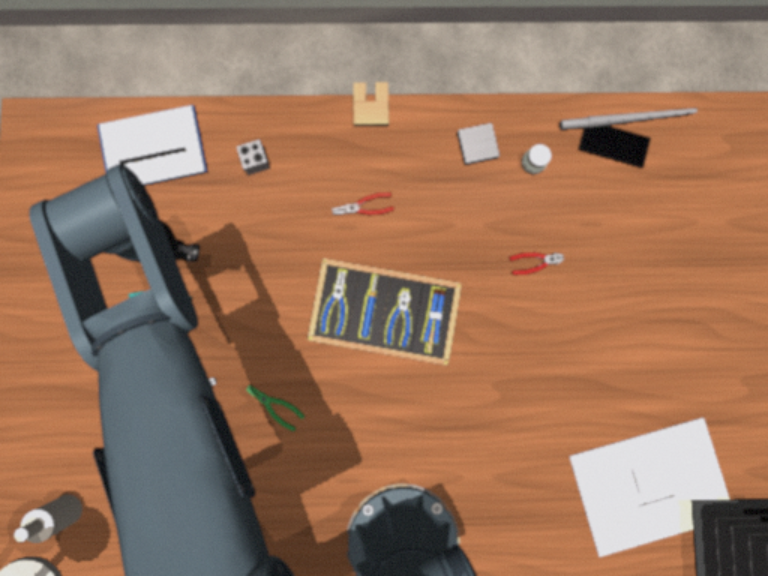

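The pliers are now centred (handles (113,370)/(180,380)). All four tools lie on their silhouettes, and the red tools (363,205) and (537,262) have not moved. Handing in.

```bash
python3 -c "
from bench import ctrl
print(ctrl.hand_in())"
```

```text
the job is handed in; nothing more can be done
None
```

The four blue tools are back in the tray, each lying flat on its own silhouette and pointing the right way. I handed the job in at about 50 s, with the gripper open and clear of everything.

**Mend:** The pliers first came to rest about 3 mm off centre. I picked them up again and shifted them; the last pictures show them centred.

**Last checks:** In the final top and side pictures:
- The cutters and burnisher are within about 1–2 mm of their silhouettes.
- The clamp sits about 2–3 mm toward its handle end, which I left.
- The red pliers, red cutters and green look-alike are where they were. The arm hid most of the turquoise and white ones in that view, but I never reached for them.

**Disagreements:**
- The two cameras differed by about 1.5° on the tray's angle. I used the value fitted to both.
- The slot spacing in the pictures looked about 1 mm wider than stated, so I placed the clamp and pliers by their visible silhouettes.
- The in-hand estimate for the clamp suggested a shift along its length that the final picture did not bear out.

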